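# Lock the filling pump's service hatch with the blade key

### The arm

A 6-joint arm with a two-finger parallel gripper is mounted at the origin on the work surface. World frame = base frame: x ahead of the robot, y to its left, z up, the work surface at z = 0. Lengths are in mm, angles in rad, forces in N, time in s.
With the tool pointing down it reaches from about 350 to 775 mm from the base axis. Payload 7.3 kg.
Tool frame: the origin (TCP) lies midway between the tips of the shut fingers; the grasp point (between the pads) lies 19 mm behind it; z points along the fingers, y is the direction in which the jaws open and shut (so a half turn about z gives the same grasp; the last joint's range is limited). The gripper opens to 92 mm and grips with 3 to 60 N. Pads are 19 mm wide; open, the fingers measure 130 mm over their backs; the gripper's body (75 mm by 190 mm) begins 47 mm behind the grasp point.
Start: joints at [-1.253, 0.342, 1.524, -0, 1.275, -0.146], TCP at [234.884, -469.55, 197.541] pointing down, gripper open.
Joint ranges: [-2.53, 2.53], [-0.77, 2.02], [0.04, 2.7], [-1, 4.14], [0.28, 2.66], [-3.11, 3.11]. Speed limits (rad/s): [2.57, 2.57, 3.14, 3.14, 3.14, 3.14].

### API

Orientations are given as a unit quaternion [w, x, y, z].
In Python, from station import * gives the robot as it stands.
- The arm moves only by the tool play_rows, never from a script. Its argument "increments" is a list of rows, each an object with "linear": the shift along the tool's x, y, z in cm, a list of three; "turn": the turn, a rotation vector about the tool's x, y, z in rad, a list of three; "hand": the closure, from 0 (fully open) to 1 (shut). A call has 1 to 10 rows; each row is the pose to reach, as a shift and turn from the pose commanded when the call began, along the tool's axes at that moment; what a row does not reach only later rows make up. A row lasts 1/12 s, in which the tool goes at most 41.7 mm and 7.16 degrees, less where a joint would pass 70% of its speed; a pose out of reach is approached as far as the arm can. A call with a gripper value outside its range is refused whole. The fingers move at their own pace and stop on an object; the grip force is fixed at half the most. Time passes only in rows, so rows that repeat a pose let the fingers close. It gives the time, the measured TCP pose, the force and the opening at its end, in the units of the state.
- observe(): the state, without advancing time (a new reading comes with each control period).
- get_image(name): name is "side" or "top" or "wrist"; returns (picture, depth): 480x640x3 uint8, blue, green, red; 480x640 float32, mm along the optical axis (not along the pixel's ray), 0 where there is no reading.
- camera_model(name): a dict with "mtx" (3x3 intrinsics, pixels), "rvec" (rotation vector, rad) and "tvec" (3), from world to camera coordinates, as OpenCV has them; the wrist camera has in their place "hand_eye" (4x4, takes a point from camera to tool coordinates, whose origin is the TCP and whose axes are the flange's). Camera axes: x right, y down, z forward; pixel columns grow to the right and rows downward; lengths in mm; the calibration is good to about 2 mm. The wrist camera is an equidistant fisheye: a pixel r from the principal point sees the ray r / f radians off the axis. A picture is of the moment at which its call begins: read the wrist's pose just before it. camera_model takes no time and is no camera call.
- hand_in(): hands the job in, once; it reports no verdict.
The state is a dict: "clock": time; "qpos": joint angles; "dq": joint speeds; "tau": joint torques, N m; "ee_pos": TCP position; "orientation": TCP orientation; "wrist_force": force on the tool from outside, world axes, zero at the start; "ft_torque": the same for the moment, N m; "width": finger opening in mm.
Only numpy, scipy, OpenCV 4.12 (cv2) and the standard library are available. Lean on these libraries where they do the work, as an engineer would, in place of code of your own. Each camera call takes 0.05 s, during which the arm holds its last target.

### The job

Take the yellow-handled blade key from its blue stand and lock the hatch on top of the grey filling pump: put the blade in the slot of the brass cam, press the cam in against its spring, turn it clockwise about a quarter turn until you feel its stop, and let it spring back up into its locked seat. Press and turn gently, without forcing it. Then put the key back upright in its stand, fully down, let go of it, and leave the jar and the bottles where they stand.

Things in the scene. Friction and masses are not known exactly. Their poses are not given: they have to be found in the camera images.
- pump: Grey filling pump, fixed: box 180 (its x) x 200 (its y) x 85 mm high, round pump head on its +x side. Origin: centre of its underside, z up. Its flat top (cream hatch cover) is 85 mm above the origin; the cam's axis is at pump x -20, y +30 mm.
- cam_slot (a point): Slotted brass cam lock: round head 38 mm across, 12 mm proud of the pump's top. This point: centre of the slot's mouth, at the head's upper face (97 mm above the pump's origin when sprung up); z up, x along the slot. Slot 26 mm long, 6 mm wide, 6 mm deep, flat floor. At the start it lies 0 to 11 degrees clockwise of the pump's x. The blade has about 8 degrees of play in it each way.
- plunger: The cam's sprung stem, under the head; origin on the cam's axis, level with the pump's top when sprung up, and it goes down with the head. About 3 N starts it moving down, 7 N presses it 2 mm, 9 N 3 mm, 11 N 4 mm, 14 N 5.5 mm, where it bottoms hard.
- cam: The brass cam, same origin as the stem, x along the slot. Sprung up, a notch catches it. Pressed over 4 mm (best about 13 N) it turns clockwise seen from above, friction 0.05 N m, to a hidden hard stop, differing each time, 70 to 110 degrees clockwise of the pump's x. 0.1 N m tells the stop; over 0.15 is forcing. Let go in the last 6 degrees it springs up, locked; earlier it stays pressed in.
- key_grip (a point): Blade key, 94 mm tall, about 120 g, upright in the stand, blade down. This point: centre of its yellow flat handle, 70 mm above the blade's lower end; z up along the key. Handle 34 (key's x) x 12 (key's y) x 48 mm high. Below it a dark round collar, 36 mm across, 6 mm thick, its underside 40 mm above the blade's lower end. Blade 22 mm wide (x), 3 mm thick (y), 40 mm long.
- key_tip (a point): Centre of the lower end of the key's blade, straight below key_grip by 70 mm, same axes.
- stand: Blue stand, fixed: block 80 (x) x 60 (y) x 50 mm high with one slot in the middle of its top, 27 mm along its x, 8 mm along its y, 44 mm deep. Origin: centre of its underside. The key hangs in it with the collar resting on the top, so its blade's lower end is 10 mm above the origin and its handle's centre 80 mm above it.
- jar: Loose amber glass jar with a white lid, 72 mm across, 85 mm high. Origin: centre of its underside. Leave it alone.
- bottle_a: Loose corked green bottle with a dark label, 70 mm across, 190 mm high. Origin: centre of its underside. Leave it alone.
- bottle_b: Second such bottle. Leave it alone.
Mind the look-alikes: they are no part of the job. There is more than one size of the part that bears key_grip; the job needs the smallest.

How it is judged (in metres and radians):
On the way, in this order (a step that is already met when the one before it is completed fails the run):
1. the key's blade is in the cam's slot (z of key_tip in the frame of cam_slot below -0.003 m and horizontal distance between key_tip and cam_slot below 0.006 m), for 0.1 s.
2. with the blade still in the slot, the cam is pressed in and turned about a quarter turn (z of key_tip in the frame of cam_slot below -0.003 m and z of cam_slot in the frame of pump below 0.0955 m and angle between the x axis of cam_slot and the y axis of pump, either way round below 0.5 rad), for 0.05 s.
3. the cam has sprung up into its locked seat (z of cam_slot in the frame of pump above 0.0958 m and angle between the x axis of cam_slot and the y axis of pump, either way round below 0.5 rad), for 0.2 s.
At the end, for the whole second after the job is handed in: The cam is locked: sprung up to full height (within 1.2 mm) in the far notch, its slot within 28 degrees of the pump's y direction; the key stands upright (within 6 degrees) in the stand's slot, its blade's end within 6 mm of the middle and within 4 mm of fully down, released (all of step 3 and z of key_tip in the frame of stand below 0.014 m and horizontal distance between key_tip and stand below 0.006 m and angle between key_grip's own z axis and vertical below 0.1 rad and contact force between the fingers and stand below 0.1 N); the robot touches nothing.
It fails at once if the cam or pump is forced: the key's contact forces on it (pressing and turning together) pass 35 N (contact force between key and pump above 35 N).
It fails at once if the jar is moved or tipped (distance of jar from where it was at the start of the episode above 0.02 m or angle between jar's own z axis and vertical above 0.3 rad).
It fails at once if a bottle is moved or tipped (distance of any of bottle_a, bottle_b from where it was at the start of the episode above 0.02 m or angle between any of bottle_a, bottle_b's own z axis and vertical above 0.3 rad).
It also fails if it takes over 72 s, if anything falls off the work surface, if the arm or the gripper's body presses on something with over 40 N, if the wrist force passes 120 N, or if a joint passes its speed limit or range.

## Working session

There is one attempt and no reset: what is moved stays moved. The work goes in short steps, Python scripts to look and compute and a tool call to move; the robot and the scene stay as the last step left them, time stands still between calls to the robot, and variables do not carry over. Pictures are saved under pics/ and viewed, and the job is handed in when it is done.

Besides the shell and the picture viewer there is one more tool, called after "Call:" in YAML: its name, and indented under it one key for each argument. play_rows: Moves the arm, as the interface text tells. Its arguments: {"type":"object","properties":{"increments":{"type":"array"}},"required":["increments"]}

```bash
ls; mkdir -p pics
python3 - <<'E'
from station import *
import cv2, numpy as np
for n in ["side","top","wrist"]:
    o=observe()
    p,d=get_image(n); cv2.imwrite(f"pics/{n}0.png",p); np.savez(f"{n}0.npz",p=p,d=d,pos=o['ee_pos'],q=o['orientation'])
    print(n,camera_model(n))
print(o)
E
```

```text
pics
side {'mtx': array([[463.20043484,   0.        , 317.86634171],
       [  0.        , 463.20043484, 247.68164857],
       [  0.        ,   0.        ,   1.        ]]), 'rvec': array([ 0.2230696 , -2.77517203,  1.34072134]), 'tvec': array([568.94323056, 120.85848054, 900.08753972])}
top {'mtx': array([[536.46280046,   0.        , 319.01435056],
       [  0.        , 536.46280046, 241.08477141],
       [  0.        ,   0.        ,   1.        ]]), 'rvec': array([ 2.14552015, -2.13955381,  0.16364591]), 'tvec': array([  0.98273897, 561.8004168 , 960.51192313])}
wrist {'mtx': array([[371.64829954,   0.        , 317.37892953],
       [  0.        , 371.64829954, 234.30949496],
       [  0.        ,   0.        ,   1.        ]]), 'hand_eye': array([[ 3.27273732e-04, -9.57664475e-01, -2.87886516e-01,
         7.80495948e+01],
       [ 9.99999724e-01,  1.21336427e-04,  7.33184933e-04,
        -1.50425401e-01],
       [-6.67214043e-04, -2.87886676e-01,  9.57664250e-01,
        -1.87817393e+02],
       [ 0.00000000e+00,  0.00000000e+00,  0.00000000e+00,
         1.00000000e+00]])}
{'clock': 0.1, 'qpos': array([-1.25299007e+00,  3.42610126e-01,  1.52494178e+00,  2.19490635e-05,
        1.27537231e+00, -1.46006295e-01]), 'dq': array([-0.00072813, -0.00378519, -0.00313414,  0.00127816,  0.00039165,
        0.00038109]), 'tau': array([ 1.83265423e-03, -4.32003772e+01, -2.44693905e+01,  7.19611114e-02,
        5.26055612e-02, -3.62208482e-05]), 'ee_pos': array([ 234.76123061, -469.13799264,  196.92967263]), 'orientation': array([-6.64227566e-04,  9.73230558e-01,  2.29830020e-01, -4.66620712e-05]), 'wrist_force': array([0.80516536, 0.07379919, 0.10653777]), 'ft_torque': array([-0.01238149,  0.04074047, -0.00039632]), 'width': 91.74452283528413}
```

View pics/top0.png

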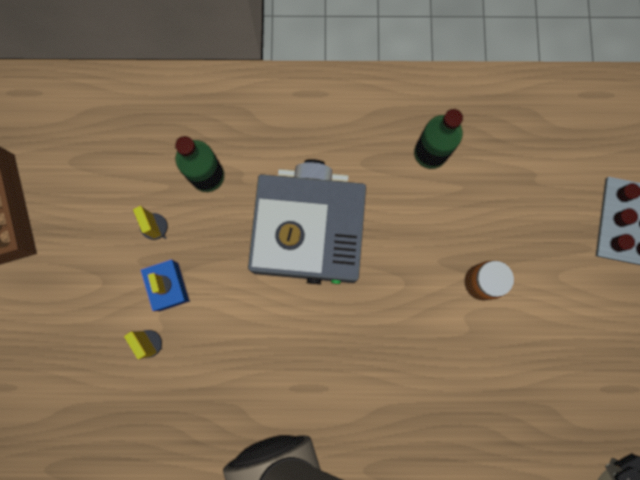

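View pics/side0.png

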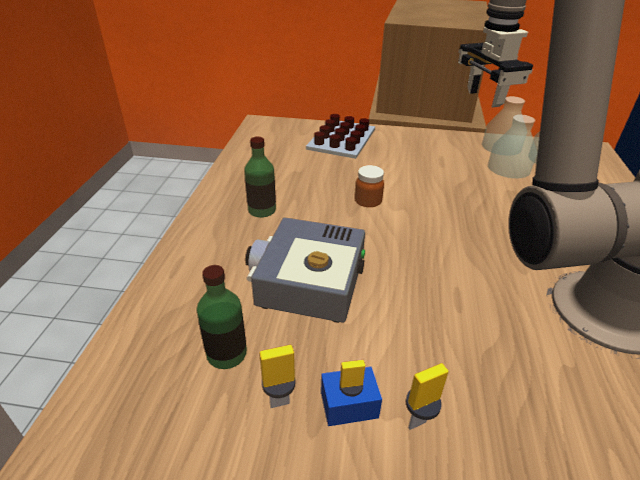

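View pics/wrist0.png

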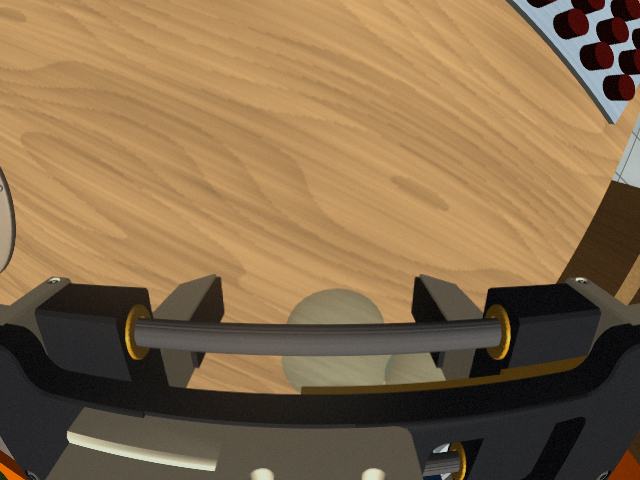

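Candidates for the key: the key in the blue stand at top (157,284) / side (352,375), and two larger yellow-handled ones on the table at top (148,222) / side (278,370) and top (140,345) / side (428,390). The right one is the one in the stand, and it is also the smallest. I'll measure it and check a crop.

```bash
cat > h.py <<'E'
from station import *
import cv2, numpy as np
from scipy.spatial.transform import Rotation as R
def cam(n):
    m=camera_model(n); K=m['mtx']; Rm=cv2.Rodrigues(m['rvec'])[0]; return K,Rm,np.array(m['tvec']).ravel()
def plane(n,px,z):
    K,Rm,t=cam(n); px=np.atleast_2d(px).astype(float)
    d=np.c_[px,np.ones(len(px))]@np.linalg.inv(K).T@Rm; c=-Rm.T@t
    return c+d*((z-c[2])/d[:,2])[:,None]
def toolR(q): return R.from_quat([q[1],q[2],q[3],q[0]]).as_matrix()
def wplane(px,z,pos,q):
    m=camera_model('wrist'); K=m['mtx']; H=np.array(m['hand_eye']); px=np.atleast_2d(px).astype(float)
    v=(px-K[:2,2])/K[0,0]; r=np.linalg.norm(v,axis=1)+1e-9
    d=np.c_[v/r[:,None]*np.sin(r)[:,None],np.cos(r)]
    T=toolR(q); d=d@(T@H[:3,:3]).T; c=T@H[:3,3]+np.array(pos)
    return c+d*((z-c[2])/d[:,2])[:,None]
def wproj(P,pos,q):
    m=camera_model('wrist'); K=m['mtx']; H=np.array(m['hand_eye']);T=toolR(q)
    p=(np.atleast_2d(P)-(T@H[:3,3]+np.array(pos)))@(T@H[:3,:3])
    th=np.arctan2(np.hypot(p[:,0],p[:,1]),p[:,2]); ph=np.arctan2(p[:,1],p[:,0])
    return np.c_[np.cos(ph),np.sin(ph)]*(th*K[0,0])[:,None]+K[:2,2]
def big(mask):
    cs,_=cv2.findContours(mask.astype(np.uint8),cv2.RETR_EXTERNAL,cv2.CHAIN_APPROX_NONE)
    return sorted(cs,key=cv2.contourArea,reverse=True)
E
python3 - <<'E'
from h import *
D=np.load('top0.npz'); p=D['p']; h=cv2.cvtColor(p,cv2.COLOR_BGR2HSV)
yel=(h[...,0]>20)&(h[...,0]<35)&(h[...,1]>180)&(h[...,2]>90)
blue=(h[...,0]>105)&(h[...,0]<125)&(h[...,1]>180)&(h[...,2]>60)
for n,m in(('yel',yel),('blue',blue)):
    for c in big(m)[:4]:
        if cv2.contourArea(c)<20: continue
        r=cv2.minAreaRect(c); print(n,r); 
c=big(blue)[0]; b=cv2.boxPoints(cv2.minAreaRect(c)); print(plane('top',b,50))
cream=(h[...,1]<60)&(h[...,2]>170); cream[:,:240]=0;cream[:180]=0;cream[:,350:]=0
c=big(cream)[0]; r=cv2.minAreaRect(c);b=cv2.boxPoints(r);print('cream',r,plane('top',b,85))
print('cam',plane('top',[[290,235]],97),'key',plane('top',[[153,283]],104))
print('obs',plane('top',[[205,170],[440,145],[495,279]],85))
S=np.load('side0.npz')['p'][330:430,240:460]; T=p[200:370,90:210]
im=np.zeros((600,800,3),np.uint8); a=cv2.resize(S,None,fx=3,fy=3);im[:300,:660]=a; im[300:600,:212]=cv2.resize(T,(212,300)); cv2.imwrite('pics/crop0.png',im)
E
```

```text
yel ((144.59584045410156, 222.7357635498047), (33.39944839477539, 11.804976463317871), 59.74356460571289)
yel ((136.1831512451172, 345.5269470214844), (28.490131378173828, 10.286787986755371), 58.570438385009766)
yel ((154.8018798828125, 283.05657958984375), (17.582151412963867, 6.181224346160889), 74.05460357666016)
blue ((163.8065643310547, 285.3616638183594), (42.28307342529297, 33.23484802246094), 73.1416015625)
[[506.00774791 328.71516769  50.        ]
 [524.02409886 270.94922984  50.        ]
 [449.78242121 245.31720325  50.        ]
 [432.17308206 302.49949388  50.        ]]
cream ((289.20489501953125, 235.2458953857422), (67.81127166748047, 66.54376983642578), 5.194429397583008) [[511.4104314  120.84193288  85.        ]
 [632.10035684 112.52333069  85.        ]
 [621.07975555  -9.87292438  85.        ]
 [500.79702178   0.72964672  85.        ]]
cam [[564.24556727  53.97277841  97.        ]] key [[478.08488632 290.17651877 104.        ]]
obs [[ 686.15987997  211.27440917   85.        ]
 [ 734.95656269 -219.73952574   85.        ]
 [ 488.24904888 -309.44128508   85.        ]]
```

View pics/crop0.png

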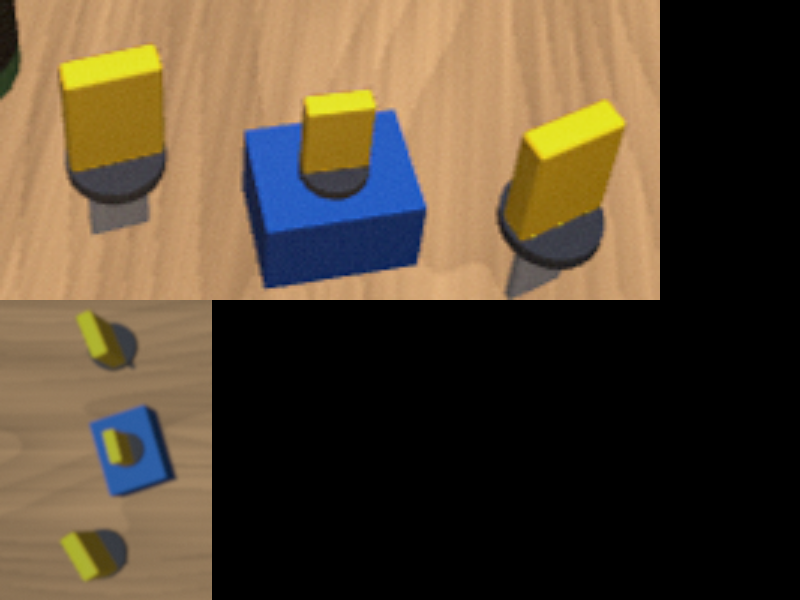

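The key in the blue stand (crop 340,150) is the smallest of the three, so I'm choosing that one. Next I'll go over the pump for a close view.

```bash
cat > inc.py <<'E'
import sys
from h import *
# usage inc.py x y z psi_deg [tool x yaw in world, tool down]
o=observe(); x,y,z,psi=map(float,sys.argv[1:5]); T=toolR(o['orientation'])
p=np.radians(psi); G=np.array([[np.cos(p),np.sin(p),0],[np.sin(p),-np.cos(p),0],[0,0,-1]]).T
G=np.c_[[np.cos(p),np.sin(p),0],[np.sin(p),-np.cos(p),0],[0,0,-1]]
print('now',o['ee_pos'].round(1),'psi',np.degrees(np.arctan2(T[1,0],T[0,0])).round(2),'q',o['qpos'].round(3))
print('linear cm',(T.T@(np.array([x,y,z])-o['ee_pos'])/10).round(3),'turn',R.from_matrix(T.T@G).as_rotvec().round(4))
E
python3 inc.py 530 50 220 97
```

```text
now [ 234.8 -469.2  197. ] psi 26.57 q [-1.253  0.343  1.525  0.     1.275 -0.146]
linear cm [ 49.631 -33.233  -2.251] turn [-9.0000e-04 -9.0000e-04 -1.2292e+00]
```

Call:
play_rows:
  increments:
    - {"linear":[5,-3.3,-0.6],"turn":[0,0,-0.12],"hand":0}
    - {"linear":[10,-6.6,-1.2],"turn":[0,0,-0.25],"hand":0}
    - {"linear":[15,-10,-2.2],"turn":[0,0,-0.37],"hand":0}
    - {"linear":[20,-13.3,-2.2],"turn":[0,0,-0.49],"hand":0}
    - {"linear":[25,-16.6,-2.2],"turn":[0,0,-0.61],"hand":0}
    - {"linear":[30,-20,-2.2],"turn":[0,0,-0.74],"hand":0}
    - {"linear":[35,-23.3,-2.2],"turn":[0,0,-0.86],"hand":0}
    - {"linear":[40,-26.6,-2.2],"turn":[0,0,-0.98],"hand":0}
    - {"linear":[45,-30,-2.2],"turn":[0,0,-1.1],"hand":0}
    - {"linear":[49.6,-33.2,-2.2],"turn":[0,0,-1.23],"hand":0}

```text
clock: 0.98
ee_pos: [441.6, -106.6, 218.6]
orientation: [0.0, 0.662, 0.75, -0.0]
wrist_force: [1.0, -0.6, -0.3]
width: 91.5
```

```bash
python3 inc.py 550 40 210 150
```

```text
now [ 441.6 -106.6  218.6] psi 97.1 q [-0.406  0.194  1.669 -0.     1.279 -0.53 ]
linear cm [13.204 12.571  0.856] turn [-0.000e+00  2.000e-04 -9.233e-01]
```

Call:
play_rows:
  increments:
    - {"linear":[0,0,0],"turn":[0,0,0],"hand":0}
    - {"linear":[0,0,0],"turn":[0,0,0],"hand":0}

```text
clock: 1.15
ee_pos: [441.5, -106.6, 218.3]
orientation: [-0.0, 0.663, 0.749, -0.0]
wrist_force: [-0.7, -0.9, -0.2]
width: 91.7
```

```bash
python3 inc.py 550 40 210 150
```

```text
now [ 441.5 -106.6  218.3] psi 97.01 q [-0.406  0.195  1.669 -0.     1.279 -0.528]
linear cm [13.23  12.557  0.824] turn [-5.000e-04 -3.000e-04 -9.248e-01]
```

Commands are held at the rate-limited setpoint, so relative shifts work from where the arm really is.

Call:
play_rows:
  increments:
    - {"linear":[2.2,2.1,0.2],"turn":[0,0,-0.12],"hand":0}
    - {"linear":[4.4,4.2,0.4],"turn":[0,0,-0.24],"hand":0}
    - {"linear":[6.6,6.3,0.6],"turn":[0,0,-0.36],"hand":0}
    - {"linear":[8.8,8.4,0.8],"turn":[0,0,-0.48],"hand":0}
    - {"linear":[11,10.5,0.8],"turn":[0,0,-0.6],"hand":0}
    - {"linear":[13.2,12.6,0.8],"turn":[0,0,-0.72],"hand":0}
    - {"linear":[13.2,12.6,0.8],"turn":[0,0,-0.84],"hand":0}
    - {"linear":[13.2,12.6,0.8],"turn":[0,0,-0.92],"hand":0}
    - {"linear":[13.2,12.6,0.8],"turn":[0,0,-0.92],"hand":0}
    - {"linear":[13.2,12.6,0.8],"turn":[0,0,-0.92],"hand":0}

```text
clock: 1.98
ee_pos: [550.5, 35.7, 210.3]
orientation: [-0.0, 0.266, 0.964, -0.0]
wrist_force: [0.4, -0.2, 0.2]
width: 91.6
```

```bash
python3 - <<'E'
from h import *
o=observe(); p,d=get_image('wrist'); cv2.imwrite('pics/w1.png',p); np.savez('w1.npz',p=p,d=d,pos=o['ee_pos'],q=o['orientation']); print(o['ee_pos'])
E
python3 inc.py 440 275 210 199.4
```

```text
[550.45273437  35.73902159 210.26031835]
now [550.5  35.9 210.4] psi 149.16 q [-0.074  0.382  1.428 -0.     1.332 -1.106]
linear cm [21.743 14.871  0.037] turn [-3.000e-04 -4.000e-04 -8.768e-01]
```

View pics/w1.png

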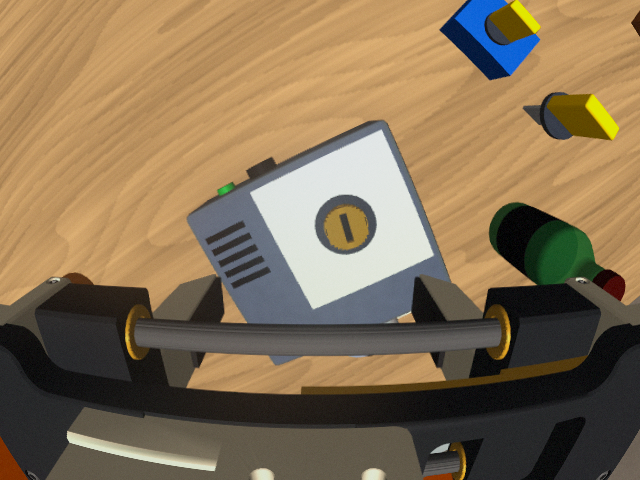

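The pump is clear: brass cam at (347,226), slot nearly vertical in the picture, with the stand at (495,35).

Run:
```python
from h import *
D=np.load('w1.npz'); p=D['p'];pos=D['pos'];q=D['q'];h=cv2.cvtColor(p,cv2.COLOR_BGR2HSV)
cream=((h[...,1]<50)&(h[...,2]>180)).astype(np.uint8)
c=big(cream)[0]; print(cv2.contourArea(c))
m=np.zeros_like(cream); cv2.drawContours(m,[c],-1,1,-1)
b=cv2.approxPolyDP(cv2.convexHull(c),12,True)[:,0]; P=wplane(b,85,pos,q); print(b.tolist(),P.round(1).tolist())
for i in range(len(P)):
    e=P[(i+1)%len(P)]-P[i]; print(np.linalg.norm(e).round(1),np.degrees(np.arctan2(e[1],e[0])).round(2))
hole=big(m&(1-cream))[0]; Q=wplane(hole[:,0],97,pos,q)
print('ring97',cv2.minEnclosingCircle(Q[:,:2].astype(np.float32)),Q.mean(0)); Q=wplane(hole[:,0],85,pos,q); print('ring85',cv2.minEnclosingCircle(Q[:,:2].astype(np.float32)))
br=((h[...,0]>10)&(h[...,0]<28)&(h[...,1]>120)&(h[...,2]>80)&(m>0)); 
c=big(br)[0]; Q=wplane(c[:,0],97,pos,q); print('brass97',cv2.minEnclosingCircle(Q[:,:2].astype(np.float32)))
f=np.zeros_like(cream); cv2.drawContours(f,[c],-1,1,-1)
s=big(f&(1-br))[0]; print(cv2.contourArea(s)); mk=np.zeros_like(cream);cv2.drawContours(mk,[s],-1,1,-1); ys,xs=np.nonzero(mk)
Q=wplane(np.c_[xs,ys],97,pos,q)[:,:2]; C=Q.mean(0); u,sv,v=np.linalg.svd(Q-C,full_matrices=False); print('slot c',C,'ang',np.degrees(np.arctan2(v[0,1],v[0,0])), sv/np.sqrt(len(Q))*np.sqrt(12))
cv2.imwrite('pics/w1c.png',cv2.resize(p[180:275,290:400],None,fx=5,fy=5))
# stand
blue=((h[...,0]>105)&(h[...,0]<125)&(h[...,1]>180)&(h[...,2]>60)); c=big(blue)[0]
cc=cv2.approxPolyDP(cv2.convexHull(c),4,True)[:,0]; print('stand',cc.tolist(),wplane(cc,50,pos,q).round(1).tolist())
```

```text
18770.5
[[381, 130], [433, 254], [313, 308], [250, 193]] [[513.3, 120.1, 85.0], [635.6, 109.5, 85.0], [625.1, -13.6, 85.0], [502.6, -3.5, 85.0]]
122.7 -4.94
123.6 -94.89
122.8 175.29
124.1 85.07
ring97 ((566.1859741210938, 53.835514068603516), 26.34514045715332) [566.02661295  53.93338507  97.        ]
ring85 ((569.4749145507812, 52.95436096191406), 27.395051956176758)
brass97 ((568.3473510742188, 53.496639251708984), 19.836166381835938)
162.0
slot c [568.25843744  53.26737458] ang -14.291399556705613 [24.77633614  5.89416461]
stand [[468, 0], [503, 0], [539, 39], [509, 75], [488, 77], [441, 30]] [[442.8, 272.3, 50.0], [456.8, 310.8, 50.0], [509.2, 329.2, 50.0], [528.6, 272.6, 50.0], [520.7, 249.0, 50.0], [459.0, 227.8, 50.0]]
```

View pics/w1c.png

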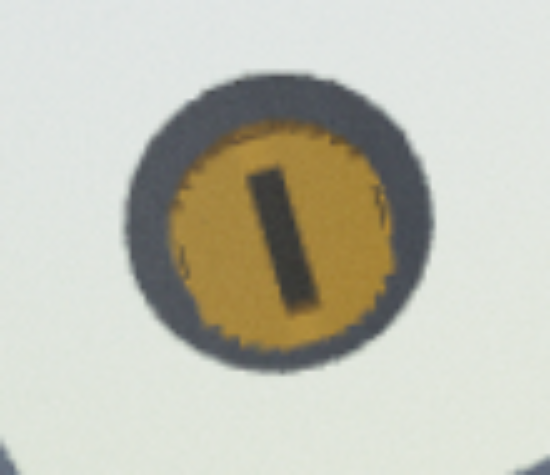

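Call:
play_rows:
  increments:
    - {"linear":[2.2,1.5,0],"turn":[0,0,-0.12],"hand":0}
    - {"linear":[4.4,3,0],"turn":[0,0,-0.24],"hand":0}
    - {"linear":[6.6,4.5,0],"turn":[0,0,-0.36],"hand":0}
    - {"linear":[8.8,6,0],"turn":[0,0,-0.48],"hand":0}
    - {"linear":[11,7.5,0],"turn":[0,0,-0.6],"hand":0}
    - {"linear":[14,9.6,0],"turn":[0,0,-0.72],"hand":0}
    - {"linear":[17,11.6,0],"turn":[0,0,-0.84],"hand":0}
    - {"linear":[20,13.6,0],"turn":[0,0,-0.877],"hand":0}
    - {"linear":[21.7,14.9,0],"turn":[0,0,-0.877],"hand":0}
    - {"linear":[21.7,14.9,0],"turn":[0,0,-0.877],"hand":0}

```text
clock: 2.87
ee_pos: [437.8, 278.4, 210.8]
orientation: [0.0, -0.171, 0.985, 0.001]
wrist_force: [-0.8, -0.7, 0.2]
width: 91.9
```

Run:
```python
from h import *
o=observe(); p,d=get_image('wrist'); cv2.imwrite('pics/w2.png',p); np.savez('w2.npz',p=p,d=d,pos=o['ee_pos'],q=o['orientation']); print(o['ee_pos'],o['orientation'])
```

```text
[437.83595229 278.40212904 210.80212803] [ 6.52028631e-05 -1.71367769e-01  9.85206913e-01  6.49228400e-04]
```

View pics/w2.png

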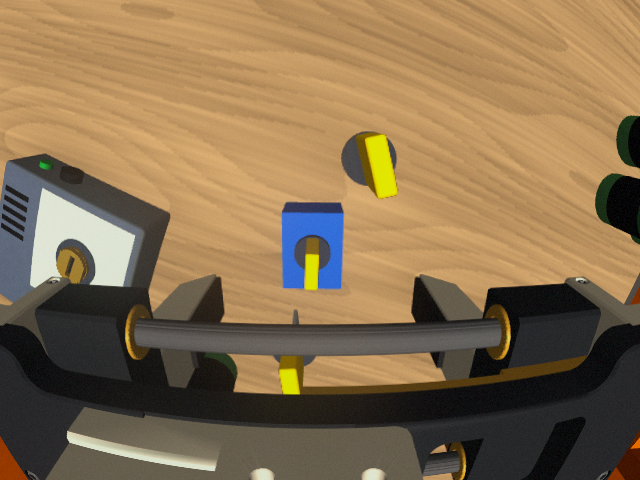

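Close view: the stand is at (312,245) with the small key's handle at (312,265), aligned with the jaws. The larger keys are at (375,165) and (290,370).

```bash
cat > stand.py <<'E'
import sys
from h import *
D=np.load(sys.argv[1]); p=D['p'];pos=D['pos'];q=D['q'];h=cv2.cvtColor(p,cv2.COLOR_BGR2HSV)
print('blue V in', np.unique(h[205:212,290:335,2]).tolist()[:3], h[230,290],h[206,310])
blue=((h[...,0]>105)&(h[...,0]<125)&(h[...,1]>180)&(h[...,2]>150)); c=big(blue)[0]
hull=cv2.convexHull(c)
P=wplane(c[:,0],50,pos,q)[:,:2].astype(np.float32); print('stand top',cv2.minAreaRect(cv2.convexHull(P)))
yel=((h[...,0]>20)&(h[...,0]<35)&(h[...,1]>180)&(h[...,2]>190)); yel[320:]=0; yel[:,:295]=0;yel[:,330:]=0;yel[:200]=0
c=big(yel)[0]; print(cv2.boundingRect(c)); P=wplane(c[:,0],104,pos,q)[:,:2].astype(np.float32); print('handle top',cv2.minAreaRect(cv2.convexHull(P)))
T=toolR(q); print('psi',np.degrees(np.arctan2(T[1,0],T[0,0])))
E
python3 stand.py w2.npz; python3 -c "
import cv2;p=cv2.imread('pics/w2.png')[190:310,260:370];cv2.imwrite('pics/w2c.png',cv2.resize(p,None,fx=5,fy=5))"
```

```text
blue V in [79, 80, 81] [109 194 216] [118  97  87]
stand top ((481.7524719238281, 288.7140197753906), (78.3875961303711, 58.489864349365234), 19.718402862548828)
(305, 254, 14, 37)
handle top ((481.7356872558594, 288.8108825683594), (33.43943405151367, 10.828009605407715), 16.994674682617188)
psi -160.26530126756344
```

View pics/w2c.png

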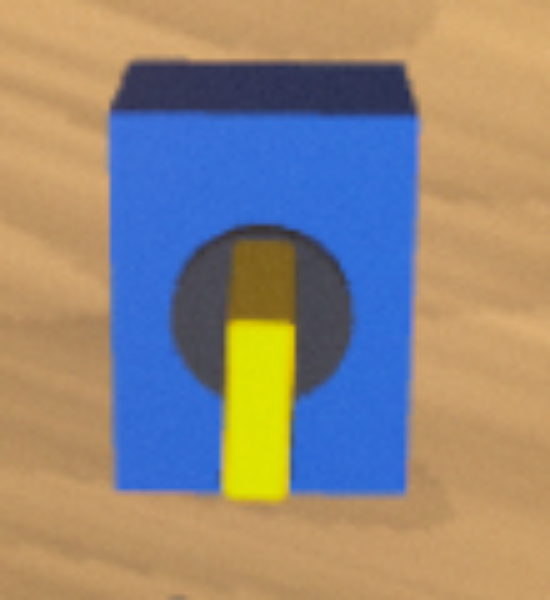

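```bash
python3 inc.py 481.7 288.8 62 198
```

```text
now [438.8 276.6 210.7] psi -160.28 q [ 0.415  0.32   1.519 -0.     1.302 -1.5  ]
linear cm [-4.443 -0.298 14.87 ] turn [-0.0001  0.0003  0.0299]
```

Call:
play_rows:
  increments:
    - {"linear":[-1.5,-0.1,1],"turn":[0,0,0.03],"hand":0}
    - {"linear":[-3,-0.2,2],"turn":[0,0,0.03],"hand":0}
    - {"linear":[-4.4,-0.3,4],"turn":[0,0,0.03],"hand":0}
    - {"linear":[-4.44,-0.3,6.5],"turn":[0,0,0.03],"hand":0.3}
    - {"linear":[-4.44,-0.3,9],"turn":[0,0,0.03],"hand":0.5}
    - {"linear":[-4.44,-0.3,11],"turn":[0,0,0.03],"hand":0.5}
    - {"linear":[-4.44,-0.3,13],"turn":[0,0,0.03],"hand":0.5}
    - {"linear":[-4.44,-0.3,14.3],"turn":[0,0,0.03],"hand":0.5}
    - {"linear":[-4.44,-0.3,14.85],"turn":[0,0,0.03],"hand":0.5}
    - {"linear":[-4.44,-0.3,14.85],"turn":[0,0,0.03],"hand":0.5}

```text
clock: 3.75
ee_pos: [482.2, 286.3, 60.8]
orientation: [-0.001, -0.155, 0.988, -0.001]
wrist_force: [0.5, -0.5, 1.1]
width: 49.5
```

```bash
python3 inc.py 481.7 288.8 62 198
python3 - <<'E'
from h import *
o=observe(); p,d=get_image('wrist'); cv2.imwrite('pics/w3.png',p); print(o['width'],o['wrist_force'])
E
```

```text
now [482.2 286.3  60.8] psi -162.17 q [ 0.399  0.549  1.601 -0.     0.994 -1.482]
linear cm [-0.028  0.258 -0.119] turn [-0.0006 -0.0026 -0.0029]
49.54488177380024 [ 0.51524651 -0.45921661  1.07295391]
```

View pics/w3.png

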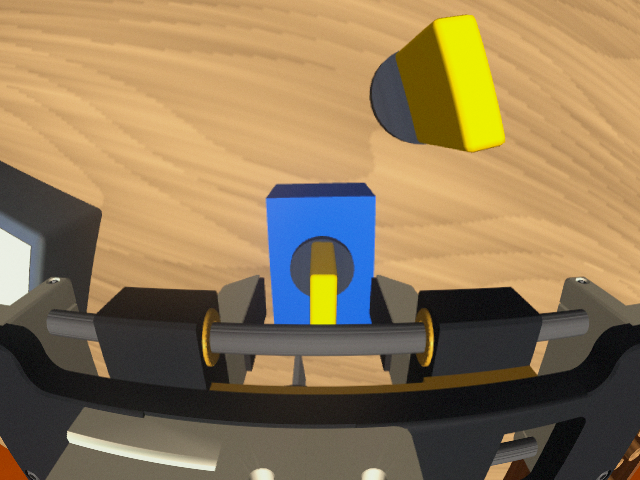

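Call:
play_rows:
  increments:
    - {"linear":[0,0.2,0],"turn":[0,0,0],"hand":0.5}
    - {"linear":[0,0.2,0],"turn":[0,0,0],"hand":0.5}
    - {"linear":[0,0.2,0],"turn":[0,0,0],"hand":0.5}

```text
clock: 4.05
ee_pos: [482.3, 290.2, 63.1]
orientation: [0.001, -0.156, 0.988, 0.0]
wrist_force: [-0.5, 0.1, -0.4]
width: 45.8
```

```bash
python3 inc.py 481.7 288.8 62 198
python3 - <<'E'
from h import *
o=observe(); p,d=get_image('wrist'); np.savez('w4.npz',p=p,d=d,pos=o['ee_pos'],q=o['orientation']); cv2.imwrite('pics/w4.png',cv2.resize(p[170:400,200:440],None,fx=2.5,fy=2.5))
E
python3 stand.py w4.npz
```

```text
now [482.3 290.2  63.1] psi -162.01 q [ 0.406  0.547  1.597 -0.     0.996 -1.479]
linear cm [ 0.095 -0.112  0.106] turn [ 0.      0.002  -0.0001]
blue V in [228, 229, 230] [108 204 230] [108 203 230]
stand top ((481.8348693847656, 288.7769775390625), (80.0316162109375, 59.62593078613281), 19.31566047668457)
(302, 270, 26, 50)
handle top ((477.09429931640625, 287.3295593261719), (24.187463760375977, 11.12542724609375), 17.079843521118164)
psi -162.00752639853738
```

View pics/w4.png

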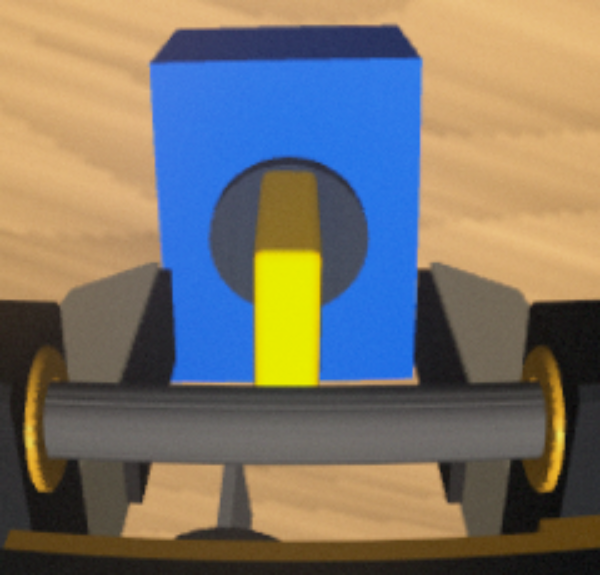

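Call:
play_rows:
  increments:
    - {"linear":[0.05,-0.1,0.1],"turn":[0,0,0],"hand":0.5}
    - {"linear":[0.05,-0.1,0.1],"turn":[0,0,0],"hand":0.5}
    - {"linear":[0.05,-0.1,0.1],"turn":[0,0,0],"hand":0.5}
    - {"linear":[0.05,-0.1,0.1],"turn":[0,0,0],"hand":0.5}
    - {"linear":[0.05,-0.1,0.1],"turn":[0,0,0],"hand":0.5}

```text
clock: 4.52
ee_pos: [481.4, 288.9, 61.0]
orientation: [-0.0, -0.156, 0.988, -0.0]
wrist_force: [-0.0, -0.6, 0.7]
width: 46.0
```

```bash
python3 inc.py 481.7 288.8 62 198
```

```text
now [481.4 288.9  61. ] psi -161.99 q [ 0.404  0.548  1.601 -0.     0.992 -1.481]
linear cm [-0.024 -0.015 -0.1  ] turn [-0.0001 -0.      0.0001]
```

Call:
play_rows:
  increments:
    - {"linear":[0,0,0],"turn":[0,0,0],"hand":0.8}
    - {"linear":[0,0,0],"turn":[0,0,0],"hand":1}
    - {"linear":[0,0,0],"turn":[0,0,0],"hand":1}
    - {"linear":[0,0,0],"turn":[0,0,0],"hand":1}
    - {"linear":[0,0,0],"turn":[0,0,0],"hand":1}
    - {"linear":[0,0,0],"turn":[0,0,0],"hand":1}
    - {"linear":[0,0,0],"turn":[0,0,0],"hand":1}
    - {"linear":[0,0,0],"turn":[0,0,0],"hand":1}

```text
clock: 5.18
ee_pos: [481.5, 288.8, 61.0]
orientation: [-0.0, -0.156, 0.988, -0.0]
wrist_force: [-0.6, -0.0, -0.5]
width: 11.7
```

```bash
python3 inc.py 481.7 288.8 62 198; python3 -c "
from h import *
o=observe();print(o['width'],o['wrist_force'],o['ft_torque'],o['clock'])"
```

```text
now [481.5 288.8  61. ] psi -162.0 q [ 0.404  0.548  1.601 -0.     0.992 -1.481]
linear cm [-0.024 -0.006 -0.104] turn [-0.0001 -0.0001 -0.    ]
11.685638457152818 [-0.63976367 -0.01452685 -0.52514071] [ 0.06661785 -0.14013467 -0.00301178] 5.1833
```

Key gripped (11.7 mm opening). Lifting it and carrying it over the cam.

```bash
python3 inc.py 481.5 288.8 175 -162;  python3 inc.py 568.3 53.4 175 165.7
```

```text
now [481.5 288.8  61. ] psi -162.0 q [ 0.404  0.548  1.601 -0.     0.992 -1.481]
linear cm [-4.0000e-03 -2.0000e-03 -1.1404e+01] turn [-0.0001 -0.0001 -0.    ]
now [481.5 288.8  61. ] psi -162.0 q [ 0.404  0.548  1.601 -0.     0.992 -1.481]
linear cm [ -0.985 -25.072 -11.4  ] turn [-1.000e-04 -0.000e+00  5.637e-01]
```

Call:
play_rows:
  increments:
    - {"linear":[0,0,-1],"turn":[0,0,0],"hand":1}
    - {"linear":[0,0,-3],"turn":[0,0,0],"hand":1}
    - {"linear":[0,0,-5],"turn":[0,0,0],"hand":1}
    - {"linear":[0,0,-7],"turn":[0,0,0],"hand":1}
    - {"linear":[0,0,-9],"turn":[0,0,0],"hand":1}
    - {"linear":[0,0,-10.5],"turn":[0,0,0],"hand":1}
    - {"linear":[0,0,-11.4],"turn":[0,0,0],"hand":1}
    - {"linear":[0,0,-11.4],"turn":[0,0,0],"hand":1}
    - {"linear":[0,0,-11.4],"turn":[0,0,0],"hand":1}

```text
clock: 5.93
ee_pos: [481.3, 288.8, 175.0]
orientation: [0.0, -0.156, 0.988, -0.0]
wrist_force: [-0.5, -0.2, -1.3]
width: 11.8
```

```bash
python3 inc.py 568.3 53.4 175 165.7
python3 - <<'E'
from h import *
o=observe(); p,d=get_image('wrist'); np.savez('w5.npz',p=p,d=d,pos=o['ee_pos'],q=o['orientation']); cv2.imwrite('pics/w5.png',p); print(o['width'],o['wrist_force'])
E
```

```text
now [481.3 288.8 175. ] psi -162.0 q [ 0.404  0.426  1.458 -0.     1.257 -1.481]
linear cm [-9.9500e-01 -2.5078e+01  4.0000e-03] turn [0.000e+00 2.000e-04 5.638e-01]
11.790586058638587 [-0.51571557 -0.23218871 -1.33045601]
```

View pics/w5.png

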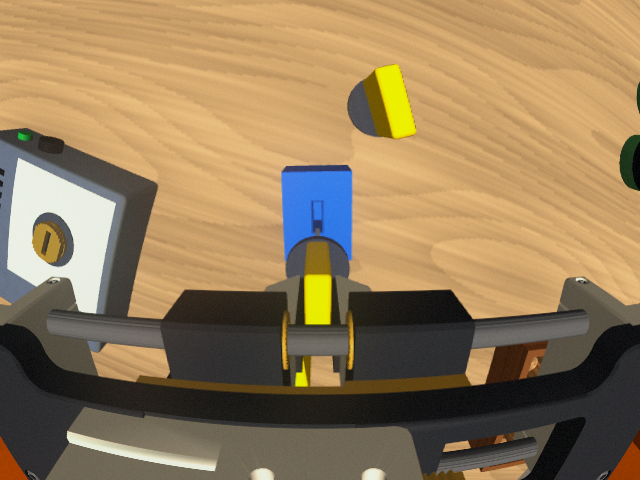

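The key hangs upright in the gripper, collar at (318,262). The stand's empty slot is visible at (318,213). Moving over the cam.

Call:
play_rows:
  increments:
    - {"linear":[0,-2,0],"turn":[0,0,0.06],"hand":1}
    - {"linear":[0,-4.5,0],"turn":[0,0,0.12],"hand":1}
    - {"linear":[-0.2,-7.5,0],"turn":[0,0,0.2],"hand":1}
    - {"linear":[-0.4,-10.5,0],"turn":[0,0,0.28],"hand":1}
    - {"linear":[-0.5,-13.5,0],"turn":[0,0,0.36],"hand":1}
    - {"linear":[-0.6,-16.5,0],"turn":[0,0,0.44],"hand":1}
    - {"linear":[-0.8,-19.5,0],"turn":[0,0,0.52],"hand":1}
    - {"linear":[-0.9,-22.5,0],"turn":[0,0,0.56],"hand":1}
    - {"linear":[-1,-24.3,0],"turn":[0,0,0.564],"hand":1}
    - {"linear":[-1,-25.1,0],"turn":[0,0,0.564],"hand":1}

```text
clock: 6.82
ee_pos: [568.6, 50.6, 173.4]
orientation: [-0.001, 0.126, 0.992, -0.0]
wrist_force: [-0.2, -0.1, -1.9]
width: 11.5
```

Call:
play_rows:
  increments:
    - {"linear":[0,0,0],"turn":[0,0,0],"hand":1}
    - {"linear":[0,0,0],"turn":[0,0,0],"hand":1}
    - {"linear":[0,0,0],"turn":[0,0,0],"hand":1}
    - {"linear":[0,0,0],"turn":[0,0,0],"hand":1}

```text
clock: 7.15
ee_pos: [568.0, 54.6, 174.9]
orientation: [-0.0, 0.124, 0.992, 0.0]
wrist_force: [-0.7, -0.4, -1.6]
width: 11.8
```

```bash
python3 inc.py 568.3 53.4 155 165.7
python3 - <<'E'
from h import *
o=observe(); p,d=get_image('wrist'); np.savez('w6.npz',p=p,d=d,pos=o['ee_pos'],q=o['orientation']); print(o['width'],o['wrist_force'])
T=toolR(o['orientation']); print('tip proj',wproj(o['ee_pos']+T@[0,0,51],o['ee_pos'],o['orientation']),'slot proj',wproj([568.3,53.4,97],o['ee_pos'],o['orientation']))
cv2.imwrite('pics/w6.png',cv2.resize(p[150:350,200:440],None,fx=3,fy=3))
D=np.load('w5.npz'); pp=D['p']; T=toolR(D['q']); print(wproj(D['pos']+T@[0,0,51],D['pos'],D['q']))
cv2.imwrite('pics/w5c.png',cv2.resize(pp[150:300,250:390],None,fx=4,fy=4))
E
```

```text
now [568.   54.6 174.9] psi 165.79 q [-0.039  0.444  1.431  0.     1.268 -1.361]
linear cm [-0.059 -0.109  1.991] turn [ 0.0001 -0.0005  0.0016]
11.835902822447384 [-0.65575818 -0.40722861 -1.61660568]
tip proj [[317.22703369 242.82117279]] slot proj [[315.78131491 232.4093001 ]]
[[317.22703369 242.82117279]]
```

View pics/w6.png

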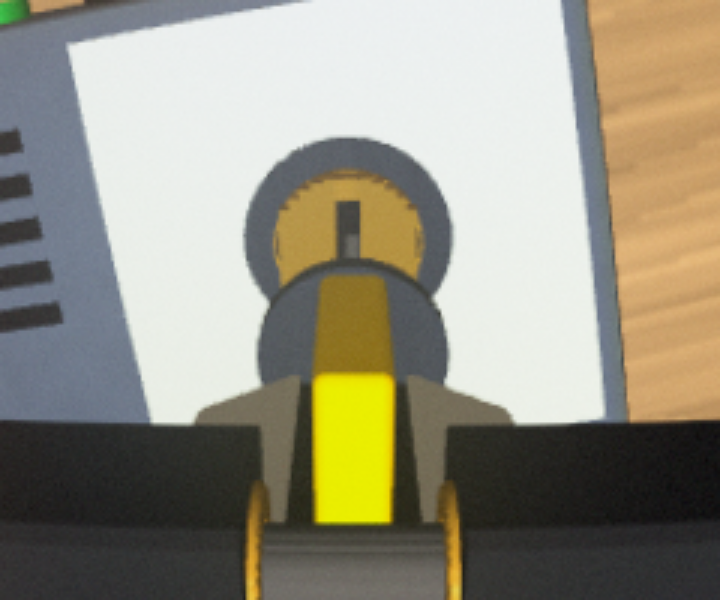

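View pics/w5c.png

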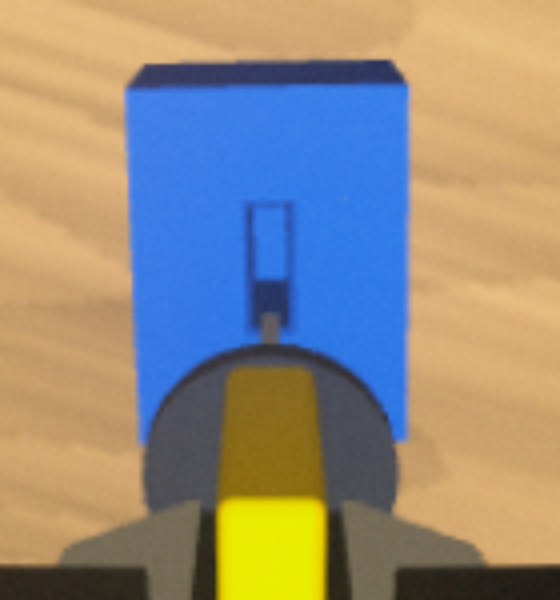

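The blade's near end shows at crop (351,235), just beside and below the slot at (348,230). The slot lines are parallel to the tool. I'll compare both in the tool frame.

Run:
```python
from h import *
D=np.load('w6.npz'); pos=D['pos'];q=D['q'];T=toolR(q); p=D['p']
print(pos)
for n,px,z in [('tip+x end',[317.0,227.6],pos[2]-51),('slot end',[316,217],97),('slot L',[312.3,225],97),('slot R',[320,225],97),('slotLtop',[312.3,218],97),('slotRtop',[320,218],97)]:
    print(n,(T.T@(wplane(px,z,pos,q)[0]-pos)).round(2))
g=p[205:245,300:335]; cv2.imwrite('pics/w6d.png',cv2.resize(g,None,fx=16,fy=14,interpolation=cv2.INTER_NEAREST))
```

```text
[568.00427657  54.60008384 174.9106655 ]
tip+x end [10.69 -0.15 51.01]
slot end [11.22 -0.93 77.92]
slot L [ 5.1  -3.68 77.91]
slot R [ 5.11  2.03 77.91]
slotLtop [10.46 -3.66 77.92]
slotRtop [10.46  2.02 77.92]
```

View pics/w6d.png

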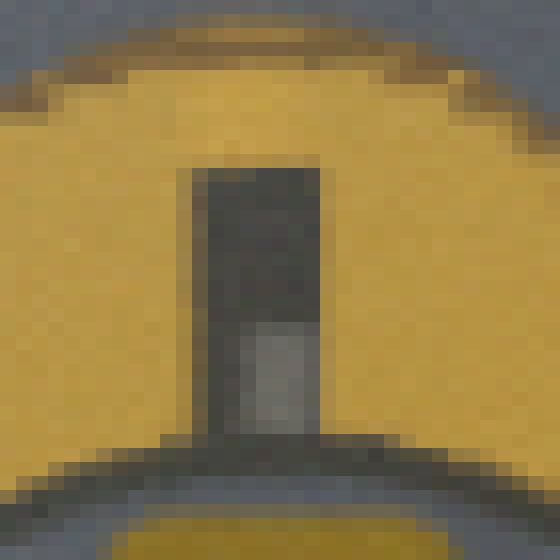

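Call:
play_rows:
  increments:
    - {"linear":[-0.07,-0.09,0.4],"turn":[0,0,0],"hand":1}
    - {"linear":[-0.07,-0.09,0.9],"turn":[0,0,0],"hand":1}
    - {"linear":[-0.07,-0.09,1.4],"turn":[0,0,0],"hand":1}
    - {"linear":[-0.07,-0.09,1.9],"turn":[0,0,0],"hand":1}
    - {"linear":[-0.07,-0.09,2.2],"turn":[0,0,0],"hand":1}
    - {"linear":[-0.07,-0.09,2.4],"turn":[0,0,0],"hand":1}
    - {"linear":[-0.07,-0.09,2.4],"turn":[0,0,0],"hand":1}
    - {"linear":[-0.07,-0.09,2.4],"turn":[0,0,0],"hand":1}
    - {"linear":[-0.07,-0.09,2.4],"turn":[0,0,0],"hand":1}

```text
clock: 7.95
ee_pos: [569.1, 52.1, 151.2]
orientation: [0.0, 0.125, 0.992, -0.0]
wrist_force: [0.2, 0.2, -1.4]
width: 11.8
```

```bash
python3 inc.py 568.3 53.4 142 165.7
python3 - <<'E'
from h import *
o=observe(); p,d=get_image('wrist'); np.savez('w7.npz',p=p,d=d,pos=o['ee_pos'],q=o['orientation']); print(o['width'],o['wrist_force'],o['ft_torque'])
g=p[200:260,285:350]; cv2.imwrite('pics/w7.png',cv2.resize(g,None,fx=10,fy=10,interpolation=cv2.INTER_NEAREST))
p,d=get_image('side'); cv2.imwrite('pics/s7.png',cv2.resize(p[170:320,230:400],None,fx=4,fy=4))
E
```

```text
now [569.1  52.1 151.2] psi 165.68 q [-0.043  0.465  1.464 -0.     1.212 -1.364]
linear cm [0.113 0.1   0.924] turn [ 0.      0.0004 -0.0003]
11.848902303052693 [ 0.23807234  0.24226398 -1.39190613] [ 0.03013867 -0.16149276 -0.00078373]
```

View pics/w7.png

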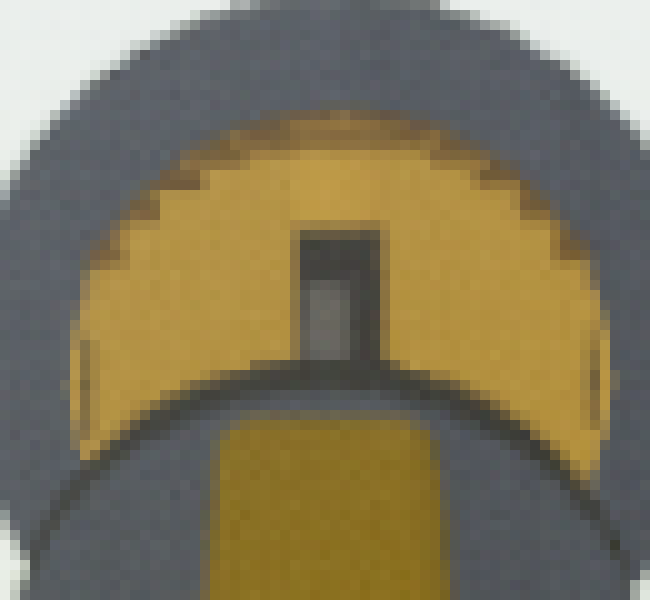

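View pics/s7.png

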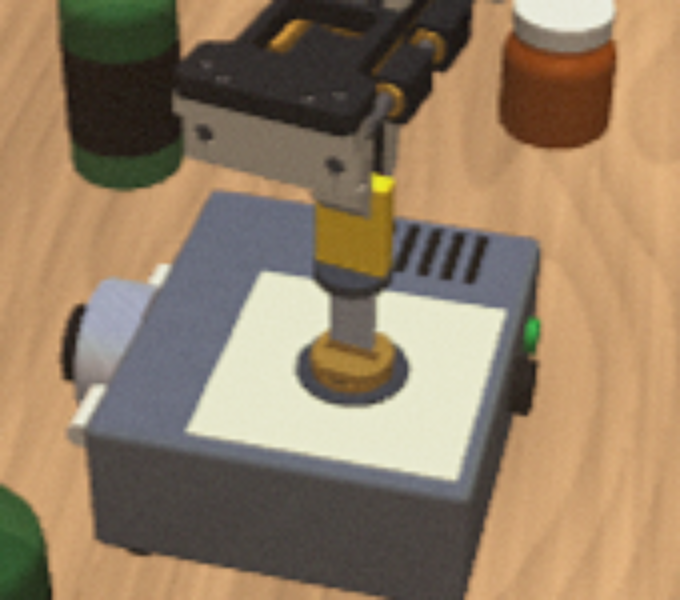

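```bash
cat > rel.py <<'E'
from h import *
import sys
# npz, bladeendrow, blademid, slotendrow, slotmid
f=sys.argv[1]; be,bm,se,sm=map(float,sys.argv[2:6])
D=np.load(f); pos=D['pos'];q=D['q'];T=toolR(q)
t=T.T@(wplane([bm,be],pos[2]-51,pos,q)[0]-pos); s=T.T@(wplane([sm,se],97,pos,q)[0]-pos)
print('blade end',t.round(2),'slot end',s.round(2),'shift needed x',(s[0]-2-t[0]).round(2),'y',(s[1]-t[1]).round(2))
E
python3 rel.py w7.npz 227.5 317.0 222.4 318.5; python3 inc.py 568.3 53.4 142 165.7
```

```text
blade end [10.76 -0.15 51.  ] slot end [13.42  0.85 54.23] shift needed x 0.66 y 1.01
now [569.2  52.1 151.3] psi 165.68 q [-0.043  0.465  1.464 -0.     1.212 -1.364]
linear cm [0.116 0.101 0.931] turn [ 0.      0.0006 -0.0003]
```

Call:
play_rows:
  increments:
    - {"linear":[0.08,0.1,0],"turn":[0,0,0],"hand":1}
    - {"linear":[0.08,0.1,0],"turn":[0,0,0],"hand":1}
    - {"linear":[0.08,0.1,0],"turn":[0,0,0],"hand":1}
    - {"linear":[0.08,0.1,0],"turn":[0,0,0],"hand":1}
    - {"linear":[0.08,0.1,0],"turn":[0,0,0],"hand":1}
    - {"linear":[0.08,0.1,0],"turn":[0,0,0],"hand":1}

```text
clock: 8.55
ee_pos: [568.5, 53.3, 151.0]
orientation: [0.0, 0.125, 0.992, -0.0]
wrist_force: [-0.1, -1.1, -1.5]
width: 11.4
```

```bash
python3 inc.py 568.3 53.4 142 165.7
python3 - <<'E'
from h import *
o=observe(); p,d=get_image('wrist'); np.savez('w8.npz',p=p,d=d,pos=o['ee_pos'],q=o['orientation']); print(o['width'],o['wrist_force'],o['ft_torque'])
g=p[200:260,285:350]; cv2.imwrite('pics/w8.png',cv2.resize(g,None,fx=10,fy=10,interpolation=cv2.INTER_NEAREST))
E
```

```text
now [568.5  53.3 151. ] psi 165.69 q [-0.041  0.465  1.466 -0.     1.211 -1.362]
linear cm [0.019 0.002 0.904] turn [-0.0001  0.0001 -0.0002]
11.42884005348257 [-0.10440029 -1.06964256 -1.51163694] [ 0.13996268 -0.12472201  0.0024178 ]
```

View pics/w8.png

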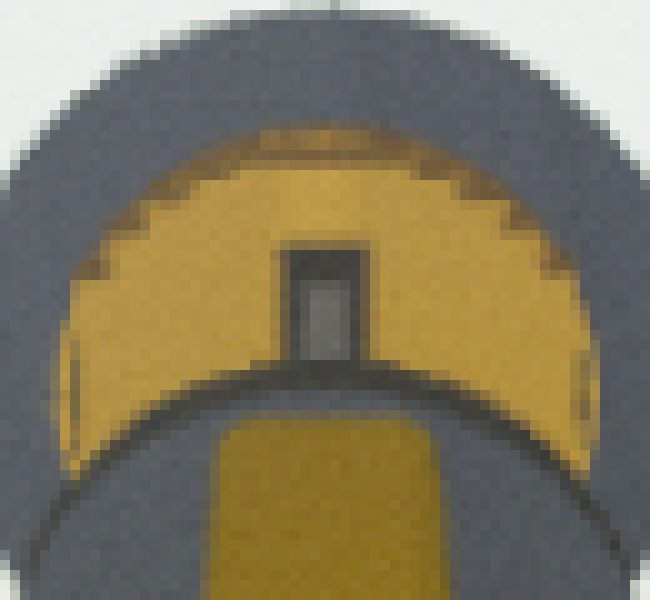

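The blade is now centred in the slot's width (blade 300–350, slot 285–370 in the crop). Going down slowly.

Call:
play_rows:
  increments:
    - {"linear":[0,0,0.2],"turn":[0,0,0],"hand":1}
    - {"linear":[0,0,0.4],"turn":[0,0,0],"hand":1}
    - {"linear":[0,0,0.6],"turn":[0,0,0],"hand":1}
    - {"linear":[0,0,0.6],"turn":[0,0,0],"hand":1}
    - {"linear":[0,0,0.6],"turn":[0,0,0],"hand":1}

```text
clock: 9.02
ee_pos: [568.3, 53.3, 144.8]
orientation: [-0.0, 0.125, 0.992, -0.0]
wrist_force: [-0.9, -0.9, -2.5]
width: 11.8
```

Call:
play_rows:
  increments:
    - {"linear":[0,0,0.1],"turn":[0,0,0],"hand":1}
    - {"linear":[0,0,0.2],"turn":[0,0,0],"hand":1}
    - {"linear":[0,0,0.25],"turn":[0,0,0],"hand":1}
    - {"linear":[0,0,0.25],"turn":[0,0,0],"hand":1}

```text
clock: 9.35
ee_pos: [568.4, 53.3, 142.4]
orientation: [-0.0, 0.125, 0.992, -0.0]
wrist_force: [-0.0, 0.2, -1.4]
width: 11.5
```

```bash
python3 inc.py 568.3 53.4 142 165.7
cat > st.py <<'E'
from h import *
o=observe(); print(o['clock'],o['ee_pos'].round(2),'F',o['wrist_force'].round(2),'M',o['ft_torque'].round(3),o['width'])
E
python3 st.py
```

```text
now [568.4  53.3 142.4] psi 165.69 q [-0.041  0.473  1.478 -0.     1.191 -1.362]
linear cm [0.009 0.003 0.036] turn [-0.0002 -0.0002 -0.0002]
9.35 [568.38  53.35 142.36] F [-0.03  0.23 -1.43] M [ 0.088 -0.151  0.025] 11.549186300705347
```

Blade is in the slot with no contact yet. Pressing gently.

Call:
play_rows:
  increments:
    - {"linear":[0,0,0.05],"turn":[0,0,0],"hand":1}
    - {"linear":[0,0,0.1],"turn":[0,0,0],"hand":1}
    - {"linear":[0,0,0.15],"turn":[0,0,0],"hand":1}
    - {"linear":[0,0,0.2],"turn":[0,0,0],"hand":1}
    - {"linear":[0,0,0.2],"turn":[0,0,0],"hand":1}
    - {"linear":[0,0,0.2],"turn":[0,0,0],"hand":1}

```text
clock: 9.85
ee_pos: [568.7, 53.3, 140.9]
orientation: [0.0, 0.125, 0.992, -0.0]
wrist_force: [-1.9, 0.9, 1.9]
width: 11.7
```

```bash
python3 st.py
```

```text
9.85 [568.66  53.35 140.88] F [-1.91  0.91  1.85] M [ 0.16  -0.055 -0.024] 11.7303209793482
```

Call:
play_rows:
  increments:
    - {"linear":[0,0,0.05],"turn":[0,0,0],"hand":1}
    - {"linear":[0,0,0.1],"turn":[0,0,0],"hand":1}
    - {"linear":[0,0,0.15],"turn":[0,0,0],"hand":1}
    - {"linear":[0,0,0.2],"turn":[0,0,0],"hand":1}
    - {"linear":[0,0,0.2],"turn":[0,0,0],"hand":1}
    - {"linear":[0,0,0.2],"turn":[0,0,0],"hand":1}

```text
clock: 10.35
ee_pos: [568.8, 53.3, 139.0]
orientation: [0.001, 0.125, 0.992, -0.0]
wrist_force: [-1.1, -0.2, 5.5]
width: 11.8
```

```bash
python3 st.py
```

```text
10.35 [568.76  53.33 139.02] F [-1.1  -0.21  5.54] M [0.143 0.048 0.001] 11.846388861741461
```

Call:
play_rows:
  increments:
    - {"linear":[0,0,0.05],"turn":[0,0,0],"hand":1}
    - {"linear":[0,0,0.1],"turn":[0,0,0],"hand":1}
    - {"linear":[0,0,0.15],"turn":[0,0,0],"hand":1}
    - {"linear":[0,0,0.2],"turn":[0,0,0],"hand":1}
    - {"linear":[0,0,0.2],"turn":[0,0,0],"hand":1}
    - {"linear":[0,0,0.2],"turn":[0,0,0],"hand":1}

```text
clock: 10.85
ee_pos: [569.0, 53.3, 137.5]
orientation: [0.001, 0.125, 0.992, 0.0]
wrist_force: [-1.3, -0.1, 8.9]
width: 11.8
```

```bash
python3 st.py
```

```text
10.85 [568.96  53.33 137.54] F [-1.32 -0.14  8.92] M [0.108 0.206 0.024] 11.809441965203028
```

Call:
play_rows:
  increments:
    - {"linear":[0,0,0.05],"turn":[0,0,0],"hand":1}
    - {"linear":[0,0,0.1],"turn":[0,0,0],"hand":1}
    - {"linear":[0,0,0.14],"turn":[0,0,0],"hand":1}
    - {"linear":[0,0,0.14],"turn":[0,0,0],"hand":1}
    - {"linear":[0,0,0.14],"turn":[0,0,0],"hand":1}

```text
clock: 11.27
ee_pos: [569.1, 53.4, 136.5]
orientation: [0.001, 0.125, 0.992, 0.0]
wrist_force: [-3.1, 0.5, 10.7]
width: 11.7
```

```bash
python3 st.py
```

```text
11.2667 [569.08  53.36 136.49] F [-3.14  0.55 10.74] M [0.061 0.318 0.007] 11.667244004149632
```

Call:
play_rows:
  increments:
    - {"linear":[0.05,0,0.05],"turn":[0,0,0.02],"hand":1}
    - {"linear":[0.05,0,0.05],"turn":[0,0,0.05],"hand":1}
    - {"linear":[0.05,0,0.05],"turn":[0,0,0.1],"hand":1}
    - {"linear":[0.05,0,0.05],"turn":[0,0,0.15],"hand":1}
    - {"linear":[0.05,0,0.05],"turn":[0,0,0.2],"hand":1}
    - {"linear":[0.05,0,0.05],"turn":[0,0,0.25],"hand":1}
    - {"linear":[0.05,0,0.05],"turn":[0,0,0.25],"hand":1}

```text
clock: 11.85
ee_pos: [568.9, 53.4, 136.2]
orientation: [0.002, 0.249, 0.969, 0.0]
wrist_force: [-1.6, -0.2, 11.7]
width: 11.4
```

```bash
python3 st.py;python3 inc.py 568.3 53.4 142 165.7
```

```text
11.85 [568.93  53.4  136.19] F [-1.57 -0.16 11.66] M [0.028 0.137 0.02 ] 11.43381630231936
now [568.9  53.4 136.2] psi 151.22 q [-0.04   0.478  1.488 -0.     1.173 -1.109]
linear cm [ 0.054 -0.029 -0.581] turn [ 0.0009  0.003  -0.2528]
```

Call:
play_rows:
  increments:
    - {"linear":[0,0,0],"turn":[0,0,0.05],"hand":1}
    - {"linear":[0,0,0],"turn":[0,0,0.1],"hand":1}
    - {"linear":[0,0,0],"turn":[0,0,0.15],"hand":1}
    - {"linear":[0,0,0],"turn":[0,0,0.2],"hand":1}
    - {"linear":[0,0,0],"turn":[0,0,0.25],"hand":1}
    - {"linear":[0,0,0],"turn":[0,0,0.25],"hand":1}

```text
clock: 12.35
ee_pos: [568.9, 53.4, 136.2]
orientation: [0.002, 0.367, 0.93, 0.0]
wrist_force: [-1.7, -0.2, 10.7]
width: 11.6
```

```bash
python3 st.py;python3 - <<'E'
from h import *
o=observe(); p,d=get_image('wrist'); np.savez('w9.npz',p=p,d=d,pos=o['ee_pos'],q=o['orientation'])
g=p[190:290,265:370]; cv2.imwrite('pics/w9.png',cv2.resize(g,None,fx=6,fy=6,interpolation=cv2.INTER_NEAREST))
E
```

```text
12.35 [568.95  53.42 136.22] F [-1.7  -0.18 10.66] M [-0.013  0.201  0.022] 11.648994541177837
```

View pics/w9.png

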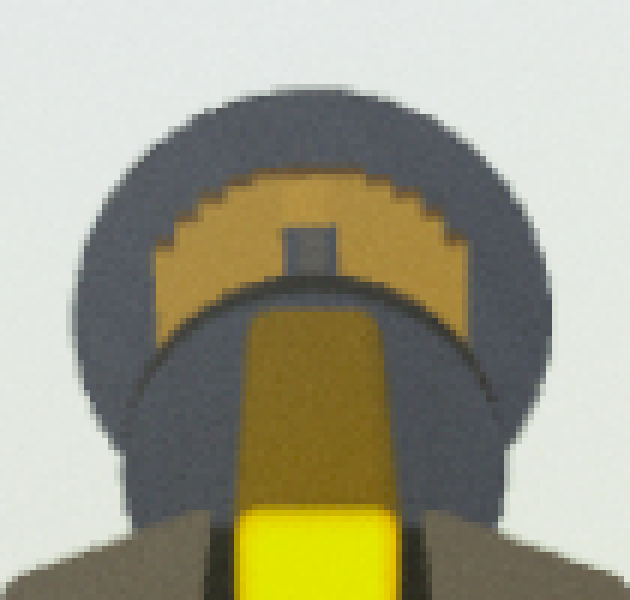

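The slot stays in line with the tool after 29°, so the cam is turning. Continuing.

Call:
play_rows:
  increments:
    - {"linear":[0,0,0.02],"turn":[0,0,0.06],"hand":1}
    - {"linear":[0,0,0.02],"turn":[0,0,0.12],"hand":1}
    - {"linear":[0,0,0.02],"turn":[0,0,0.18],"hand":1}
    - {"linear":[0,0,0.02],"turn":[0,0,0.24],"hand":1}
    - {"linear":[0,0,0.02],"turn":[0,0,0.3],"hand":1}
    - {"linear":[0,0,0.02],"turn":[0,0,0.36],"hand":1}
    - {"linear":[0,0,0.02],"turn":[0,0,0.42],"hand":1}
    - {"linear":[0,0,0.02],"turn":[0,0,0.48],"hand":1}
    - {"linear":[0,0,0.02],"turn":[0,0,0.5],"hand":1}
    - {"linear":[0,0,0.02],"turn":[0,0,0.5],"hand":1}

```text
clock: 13.23
ee_pos: [569.0, 53.4, 136.1]
orientation: [0.001, 0.585, 0.811, 0.001]
wrist_force: [-0.8, -0.4, 11.0]
width: 11.7
```

```bash
python3 st.py;python3 inc.py 568.3 53.4 142 137
```

```text
13.2333 [569.04  53.41 136.1 ] F [-0.77 -0.38 11.02] M [-0.105  0.171  0.028] 11.668274174695949
now [569.   53.4 136.1] psi 108.33 q [-0.04   0.478  1.488 -0.     1.172 -0.36 ]
linear cm [ 0.021 -0.069 -0.591] turn [ 0.0028  0.0021 -0.5004]
```

Call:
play_rows:
  increments:
    - {"linear":[0,0,0.02],"turn":[0,0,0.02],"hand":1}
    - {"linear":[0,0,0.02],"turn":[0,0,0.04],"hand":1}
    - {"linear":[0,0,0.02],"turn":[0,0,0.06],"hand":1}
    - {"linear":[0,0,0.02],"turn":[0,0,0.075],"hand":1}

```text
clock: 13.57
ee_pos: [569.1, 53.4, 136.0]
orientation: [0.002, 0.615, 0.788, 0.001]
wrist_force: [-1.1, -0.4, 12.0]
width: 11.7
```

```bash
cat >> st.py <<'E'
T=toolR(o['orientation']); print('blade cw of pump x',175-np.degrees(np.arctan2(T[1,0],T[0,0])),'tau6',o['tau'][5].round(4),'Mtool',(T.T@o['ft_torque']).round(3))
E
python3 st.py
python3 - <<'E'
from h import *
o=observe(); p,d=get_image('wrist'); np.savez('w10.npz',p=p,d=d,pos=o['ee_pos'],q=o['orientation'])
g=p[190:290,265:370]; cv2.imwrite('pics/w10.png',cv2.resize(g,None,fx=6,fy=6,interpolation=cv2.INTER_NEAREST))
E
```

```text
13.5667 [569.08  53.41 136.  ] F [-1.06 -0.42 12.03] M [-0.047  0.221  0.008] 11.679391310495621
blade cw of pump x 70.9537399009428 tau6 -0.1309 Mtool [ 0.225  0.008 -0.008]
```

View pics/w10.png

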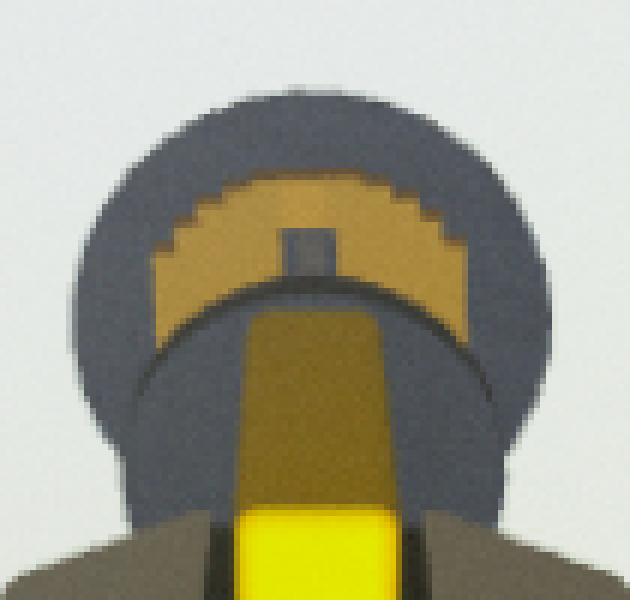

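Call:
play_rows:
  increments:
    - {"linear":[0,0,0],"turn":[0,0,0.01],"hand":1}
    - {"linear":[0,0,0],"turn":[0,0,0.02],"hand":1}
    - {"linear":[0,0,0],"turn":[0,0,0.02],"hand":1}

```text
clock: 13.87
ee_pos: [569.1, 53.4, 136.0]
orientation: [0.002, 0.623, 0.782, 0.001]
wrist_force: [-0.7, -0.3, 12.1]
width: 11.3
```

```bash
python3 st.py
```

```text
13.8667 [569.08  53.41 135.99] F [-0.73 -0.33 12.08] M [-0.028  0.175  0.034] 11.318409570578243
blade cw of pump x 72.07533880942135 tau6 0.1688 Mtool [ 0.177  0.012 -0.035]
```

Call:
play_rows:
  increments:
    - {"linear":[0,0,0],"turn":[0,0,0.01],"hand":1}
    - {"linear":[0,0,0],"turn":[0,0,0.02],"hand":1}
    - {"linear":[0,0,0],"turn":[0,0,0.02],"hand":1}

```text
clock: 14.12
ee_pos: [569.1, 53.4, 136.0]
orientation: [0.001, 0.631, 0.776, 0.001]
wrist_force: [-1.6, -0.9, 11.9]
width: 11.8
```

```bash
python3 st.py
```

```text
14.1167 [569.11  53.42 135.98] F [-1.58 -0.85 11.92] M [-0.017  0.23   0.002] 11.77143155566634
blade cw of pump x 73.22333016115883 tau6 0.1685 Mtool [ 0.229  0.03  -0.002]
```

Call:
play_rows:
  increments:
    - {"linear":[0,0,0],"turn":[0,0,0.01],"hand":1}
    - {"linear":[0,0,0],"turn":[0,0,0.02],"hand":1}
    - {"linear":[0,0,0],"turn":[0,0,0.025],"hand":1}

```text
clock: 14.37
ee_pos: [569.1, 53.4, 136.0]
orientation: [0.002, 0.64, 0.768, 0.001]
wrist_force: [-1.4, -0.7, 11.6]
width: 12.1
```

```bash
python3 st.py
```

```text
14.3667 [569.12  53.39 136.01] F [-1.44 -0.7  11.65] M [-0.013  0.182  0.037] 12.054469939956856
blade cw of pump x 74.65418657141069 tau6 0.0257 Mtool [ 0.181  0.02  -0.037]
```

Call:
play_rows:
  increments:
    - {"linear":[0,0,0],"turn":[0,0,0.01],"hand":1}
    - {"linear":[0,0,0],"turn":[0,0,0.02],"hand":1}
    - {"linear":[0,0,0],"turn":[0,0,0.025],"hand":1}

```text
clock: 14.62
ee_pos: [569.1, 53.4, 136.0]
orientation: [0.001, 0.65, 0.76, 0.001]
wrist_force: [-1.2, 0.4, 12.1]
width: 11.8
```

```bash
python3 st.py
```

```text
14.6167 [569.1   53.39 136.  ] F [-1.25  0.41 12.14] M [-0.005  0.204  0.06 ] 11.796818148241135
blade cw of pump x 76.08500738081865 tau6 0.0265 Mtool [ 0.202  0.027 -0.06 ]
```

Call:
play_rows:
  increments:
    - {"linear":[0,0,0],"turn":[0,0,0.01],"hand":1}
    - {"linear":[0,0,0],"turn":[0,0,0.02],"hand":1}
    - {"linear":[0,0,0],"turn":[0,0,0.02],"hand":1}

```text
clock: 14.87
ee_pos: [569.1, 53.4, 136.0]
orientation: [0.001, 0.658, 0.753, 0.001]
wrist_force: [-1.0, 0.3, 11.8]
width: 11.9
```

```bash
python3 st.py
```

```text
14.8667 [569.1   53.39 135.97] F [-0.96  0.34 11.8 ] M [-0.036  0.21   0.066] 11.949362995260309
blade cw of pump x 77.23477317994313 tau6 0.1692 Mtool [ 0.213 -0.007 -0.066]
```

```bash
python3 st.py
```

```text
14.8667 [569.1   53.39 135.97] F [-0.96  0.34 11.8 ] M [-0.036  0.21   0.066] 11.949362995260309
blade cw of pump x 77.23477317994313 tau6 0.1692 Mtool [ 0.213 -0.007 -0.066]
```

Call:
play_rows:
  increments:
    - {"linear":[0,0,0],"turn":[0,0,0.007],"hand":1}
    - {"linear":[0,0,0],"turn":[0,0,0.015],"hand":1}
    - {"linear":[0,0,0],"turn":[0,0,0.015],"hand":1}

```text
clock: 15.12
ee_pos: [569.1, 53.4, 136.0]
orientation: [0.001, 0.663, 0.748, 0.001]
wrist_force: [-0.8, 0.5, 11.7]
width: 11.6
```

```bash
python3 st.py
```

```text
15.1167 [569.11  53.38 135.99] F [-0.77  0.51 11.68] M [ 0.016  0.169 -0.014] 11.57219096815647
blade cw of pump x 78.08374454659513 tau6 0.1409 Mtool [0.166 0.036 0.014]
```

Call:
play_rows:
  increments:
    - {"linear":[0,0,0],"turn":[0,0,0.01],"hand":1}
    - {"linear":[0,0,0],"turn":[0,0,0.02],"hand":1}
    - {"linear":[0,0,0],"turn":[0,0,0.02],"hand":1}

```text
clock: 15.37
ee_pos: [569.1, 53.4, 136.0]
orientation: [0.001, 0.671, 0.742, 0.001]
wrist_force: [-1.0, 0.2, 11.7]
width: 11.8
```

```bash
python3 st.py
```

```text
15.3667 [569.11  53.39 135.98] F [-1.02  0.19 11.71] M [-0.062  0.213  0.045] 11.770487703443312
blade cw of pump x 79.23498750650172 tau6 0.1685 Mtool [ 0.218 -0.04  -0.045]
```

Call:
play_rows:
  increments:
    - {"linear":[0,0,0],"turn":[0,0,0.01],"hand":1}
    - {"linear":[0,0,0],"turn":[0,0,0.02],"hand":1}
    - {"linear":[0,0,0],"turn":[0,0,0.02],"hand":1}

```text
clock: 15.62
ee_pos: [569.1, 53.4, 136.0]
orientation: [0.001, 0.678, 0.735, 0.001]
wrist_force: [-1.0, -0.3, 12.1]
width: 12.0
```

```bash
python3 st.py
```

```text
15.6167 [569.12  53.39 135.99] F [-1.01 -0.27 12.07] M [-0.009  0.204  0.069] 11.963695530961138
blade cw of pump x 80.38321958748048 tau6 0.1685 Mtool [ 0.204  0.008 -0.069]
```

Call:
play_rows:
  increments:
    - {"linear":[0,0,0],"turn":[0,0,0.01],"hand":1}
    - {"linear":[0,0,0],"turn":[0,0,0.02],"hand":1}
    - {"linear":[0,0,0],"turn":[0,0,0.02],"hand":1}

```text
clock: 15.87
ee_pos: [569.1, 53.4, 136.0]
orientation: [0.001, 0.685, 0.728, 0.001]
wrist_force: [-0.6, 0.2, 11.7]
width: 11.8
```

```bash
python3 st.py
```

```text
15.8667 [569.12  53.38 135.98] F [-0.58  0.15 11.7 ] M [-0.045  0.157  0.037] 11.773621293519685
blade cw of pump x 81.52963519664695 tau6 0.1685 Mtool [ 0.159 -0.036 -0.037]
```

Call:
play_rows:
  increments:
    - {"linear":[0,0,0],"turn":[0,0,0.01],"hand":1}
    - {"linear":[0,0,0],"turn":[0,0,0.02],"hand":1}
    - {"linear":[0,0,0],"turn":[0,0,0.02],"hand":1}

```text
clock: 16.12
ee_pos: [569.1, 53.4, 136.0]
orientation: [0.001, 0.693, 0.721, 0.001]
wrist_force: [-0.8, 0.3, 12.4]
width: 11.6
```

```bash
python3 st.py
```

```text
16.1167 [569.12  53.39 136.  ] F [-0.83  0.27 12.37] M [-0.046  0.183  0.104] 11.636914449926362
blade cw of pump x 82.67573409875112 tau6 0.1686 Mtool [ 0.184 -0.038 -0.104]
```

Call:
play_rows:
  increments:
    - {"linear":[0,0,0],"turn":[0,0,0],"hand":1}

```text
clock: 16.2
ee_pos: [569.1, 53.4, 136.0]
orientation: [0.001, 0.692, 0.721, 0.001]
wrist_force: [-0.7, 0.4, 12.0]
width: 11.7
```

```bash
python3 st.py; python3 -c "
from h import *
for i in range(3):
    get_image('wrist'); print(observe()['ft_torque'].round(3))"
```

```text
16.2 [569.13  53.38 136.  ] F [-0.68  0.42 12.  ] M [-0.041  0.159  0.031] 11.681304173446758
blade cw of pump x 82.64704497568779 tau6 0.0578 Mtool [ 0.16  -0.034 -0.031]
[-0.037  0.181  0.086]
[-0.013  0.148 -0.022]
[-0.066  0.187  0.055]
```

Create av.py:
```python
from h import *
m=[];f=[]
for i in range(6):
    o=observe(); m.append(o['ft_torque'][2]); f.append(o['wrist_force'][2]); 
    if i<5: get_image('wrist')
T=toolR(o['orientation']); print(o['clock'],o['ee_pos'].round(1),'Fz',np.mean(f).round(1),'Mz',np.mean(m).round(3),np.round(m,2),'blade',(175-np.degrees(np.arctan2(T[1,0],T[0,0]))).round(2))
```

```text
(no output)
```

Call:
play_rows:
  increments:
    - {"linear":[0,0,0],"turn":[0,0,0.01],"hand":1}
    - {"linear":[0,0,0],"turn":[0,0,0.02],"hand":1}

```text
clock: 16.52
ee_pos: [569.1, 53.4, 136.0]
orientation: [0.001, 0.7, 0.714, 0.001]
wrist_force: [-0.6, -0.1, 11.6]
width: 11.9
```

```bash
python3 av.py
```

```text
16.7667 [569.1  53.4 136. ] Fz 11.5 Mz 0.046 [0.05 0.02 0.04 0.05 0.05 0.07] blade 83.79
```

Call:
play_rows:
  increments:
    - {"linear":[0,0,0],"turn":[0,0,0.01],"hand":1}
    - {"linear":[0,0,0],"turn":[0,0,0.02],"hand":1}

```text
clock: 16.93
ee_pos: [569.1, 53.4, 136.0]
orientation: [0.001, 0.707, 0.707, 0.001]
wrist_force: [-0.5, 0.4, 11.3]
width: 11.6
```

```bash
python3 av.py
```

```text
17.1833 [569.1  53.4 136. ] Fz 11.5 Mz 0.017 [ 0.   -0.01  0.1   0.06 -0.01 -0.04] blade 84.93
```

Call:
play_rows:
  increments:
    - {"linear":[0,0,0],"turn":[0,0,0.01],"hand":1}
    - {"linear":[0,0,0],"turn":[0,0,0.02],"hand":1}

```text
clock: 17.35
ee_pos: [569.1, 53.4, 136.0]
orientation: [0.001, 0.714, 0.7, 0.001]
wrist_force: [-1.2, 0.1, 11.4]
width: 11.6
```

```bash
python3 av.py
```

```text
17.6 [569.1  53.4 136. ] Fz 11.5 Mz 0.053 [0.04 0.02 0.05 0.07 0.05 0.09] blade 86.08
```

Call:
play_rows:
  increments:
    - {"linear":[0,0,0],"turn":[0,0,0.01],"hand":1}
    - {"linear":[0,0,0],"turn":[0,0,0.02],"hand":1}

```text
clock: 17.77
ee_pos: [569.1, 53.4, 136.0]
orientation: [0.001, 0.721, 0.693, 0.001]
wrist_force: [-1.6, -0.9, 11.5]
width: 11.7
```

```bash
python3 av.py
```

```text
18.0167 [569.1  53.4 136. ] Fz 11.4 Mz 0.035 [-0.01  0.08  0.05  0.01  0.03  0.04] blade 87.23
```

Call:
play_rows:
  increments:
    - {"linear":[0,0,0],"turn":[0,0,0.01],"hand":1}
    - {"linear":[0,0,0],"turn":[0,0,0.02],"hand":1}

```text
clock: 18.18
ee_pos: [569.1, 53.4, 136.0]
orientation: [0.001, 0.728, 0.686, 0.001]
wrist_force: [-1.5, -0.6, 12.9]
width: 11.7
```

```bash
python3 av.py
```

```text
18.4333 [569.1  53.4 136. ] Fz 11.8 Mz 0.034 [-0.01  0.01  0.08  0.01  0.06  0.06] blade 88.37
```

Call:
play_rows:
  increments:
    - {"linear":[0,0,0],"turn":[0,0,0.01],"hand":1}
    - {"linear":[0,0,0],"turn":[0,0,0.02],"hand":1}

```text
clock: 18.6
ee_pos: [569.1, 53.4, 136.0]
orientation: [0.001, 0.735, 0.678, 0.001]
wrist_force: [0.0, 0.8, 12.1]
width: 12.0
```

```bash
python3 av.py
```

```text
18.85 [569.1  53.4 136. ] Fz 11.6 Mz 0.035 [0.05 0.04 0.03 0.03 0.01 0.05] blade 89.52
```

Call:
play_rows:
  increments:
    - {"linear":[0,0,0],"turn":[0,0,0.01],"hand":1}
    - {"linear":[0,0,0],"turn":[0,0,0.02],"hand":1}

```text
clock: 19.02
ee_pos: [569.1, 53.4, 136.0]
orientation: [0.001, 0.741, 0.671, 0.001]
wrist_force: [-0.7, -1.1, 11.5]
width: 11.5
```

```bash
python3 av.py
python3 - <<'E'
from h import *
o=observe(); p,d=get_image('wrist'); np.savez('w11.npz',p=p,d=d,pos=o['ee_pos'],q=o['orientation'])
g=p[150:350,220:420]; cv2.imwrite('pics/w11.png',cv2.resize(g,None,fx=3,fy=3,interpolation=cv2.INTER_NEAREST))
E
```

```text
19.2667 [569.1  53.4 136. ] Fz 11.4 Mz 0.041 [ 0.06  0.03 -0.    0.01  0.09  0.04] blade 90.67
```

View pics/w11.png

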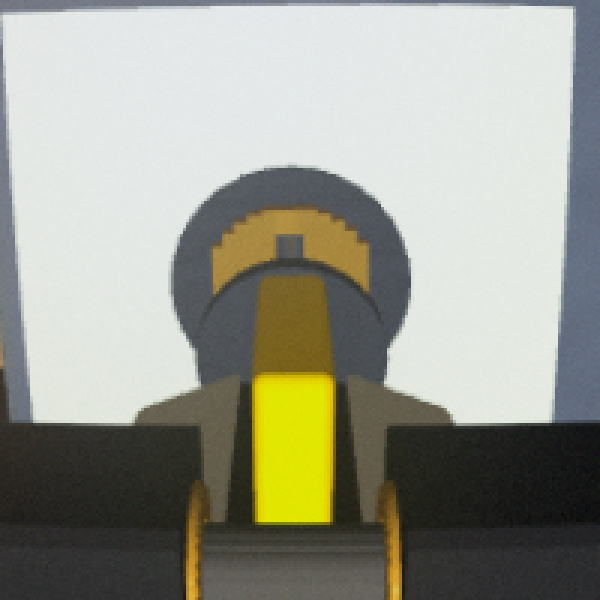

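The slot still follows the blade, now square to the pump cover. No stop yet.

Call:
play_rows:
  increments:
    - {"linear":[0,0,0],"turn":[0,0,0.01],"hand":1}
    - {"linear":[0,0,0],"turn":[0,0,0.02],"hand":1}

```text
clock: 19.48
ee_pos: [569.1, 53.4, 136.0]
orientation: [0.001, 0.748, 0.664, 0.001]
wrist_force: [-0.2, 0.2, 11.9]
width: 11.6
```

```bash
python3 av.py
```

```text
19.7333 [569.1  53.4 136. ] Fz 11.7 Mz 0.054 [0.07 0.04 0.03 0.06 0.07 0.05] blade 91.81
```

Call:
play_rows:
  increments:
    - {"linear":[0,0,0],"turn":[0,0,0.01],"hand":1}
    - {"linear":[0,0,0],"turn":[0,0,0.02],"hand":1}

```text
clock: 19.9
ee_pos: [569.1, 53.4, 136.0]
orientation: [0.001, 0.755, 0.656, 0.001]
wrist_force: [-0.6, -0.1, 10.7]
width: 11.6
```

```bash
python3 av.py
```

```text
20.15 [569.1  53.4 136. ] Fz 11.7 Mz 0.04 [0.05 0.01 0.05 0.02 0.06 0.04] blade 92.96
```

Call:
play_rows:
  increments:
    - {"linear":[0,0,0],"turn":[0,0,0.01],"hand":1}
    - {"linear":[0,0,0],"turn":[0,0,0.02],"hand":1}

```text
clock: 20.32
ee_pos: [569.1, 53.4, 136.0]
orientation: [0.001, 0.761, 0.649, 0.001]
wrist_force: [-1.3, 0.4, 11.3]
width: 11.7
```

```bash
python3 av.py
```

```text
20.5667 [569.1  53.4 136. ] Fz 11.6 Mz 0.047 [-0.01  0.04  0.07  0.05  0.04  0.09] blade 94.1
```

Call:
play_rows:
  increments:
    - {"linear":[0,0,0],"turn":[0,0,0.01],"hand":1}
    - {"linear":[0,0,0],"turn":[0,0,0.02],"hand":1}

```text
clock: 20.73
ee_pos: [569.2, 53.4, 136.0]
orientation: [0.001, 0.768, 0.641, 0.001]
wrist_force: [-2.2, -0.4, 12.4]
width: 11.8
```

```bash
python3 av.py
```

```text
20.9833 [569.2  53.4 136. ] Fz 11.8 Mz 0.042 [0.04 0.06 0.06 0.06 0.01 0.03] blade 95.25
```

Call:
play_rows:
  increments:
    - {"linear":[0,0,0],"turn":[0,0,0.01],"hand":1}
    - {"linear":[0,0,0],"turn":[0,0,0.02],"hand":1}

```text
clock: 21.15
ee_pos: [569.2, 53.4, 136.0]
orientation: [0.001, 0.774, 0.633, 0.001]
wrist_force: [-0.8, 1.1, 11.9]
width: 11.7
```

```bash
python3 av.py
```

```text
21.4 [569.1  53.4 136. ] Fz 11.8 Mz 0.037 [-0.02  0.02  0.08  0.1   0.02  0.02] blade 96.4
```

Call:
play_rows:
  increments:
    - {"linear":[0,0,0],"turn":[0,0,0.01],"hand":1}
    - {"linear":[0,0,0],"turn":[0,0,0.02],"hand":1}

```text
clock: 21.57
ee_pos: [569.2, 53.4, 136.0]
orientation: [0.001, 0.78, 0.625, 0.001]
wrist_force: [-1.3, -0.0, 11.3]
width: 11.7
```

```bash
python3 av.py
```

```text
21.8167 [569.2  53.4 136. ] Fz 11.7 Mz 0.029 [ 0.03  0.03 -0.    0.03  0.03  0.06] blade 97.54
```

Call:
play_rows:
  increments:
    - {"linear":[0,0,0],"turn":[0,0,0.01],"hand":1}
    - {"linear":[0,0,0],"turn":[0,0,0.02],"hand":1}

```text
clock: 21.98
ee_pos: [569.1, 53.3, 136.0]
orientation: [0.001, 0.786, 0.618, 0.001]
wrist_force: [-1.2, 0.2, 11.9]
width: 11.6
```

```bash
python3 av.py
```

```text
22.2333 [569.1  53.3 136. ] Fz 11.9 Mz 0.046 [0.03 0.04 0.09 0.06 0.01 0.05] blade 98.69
```

Call:
play_rows:
  increments:
    - {"linear":[0,0,0],"turn":[0,0,0.01],"hand":1}
    - {"linear":[0,0,0],"turn":[0,0,0.02],"hand":1}

```text
clock: 22.4
ee_pos: [569.2, 53.4, 136.0]
orientation: [0.001, 0.793, 0.61, 0.001]
wrist_force: [-1.1, -0.0, 12.2]
width: 11.8
```

```bash
python3 av.py
```

```text
22.65 [569.2  53.4 136. ] Fz 11.9 Mz 0.043 [0.09 0.03 0.06 0.02 0.01 0.04] blade 99.84
```

Call:
play_rows:
  increments:
    - {"linear":[0,0,0],"turn":[0,0,0.01],"hand":1}
    - {"linear":[0,0,0],"turn":[0,0,0.02],"hand":1}

```text
clock: 22.82
ee_pos: [569.1, 53.4, 136.0]
orientation: [0.001, 0.799, 0.602, 0.001]
wrist_force: [-1.3, 0.2, 11.8]
width: 11.6
```

```bash
python3 av.py
```

```text
23.0667 [569.2  53.4 136. ] Fz 11.6 Mz 0.041 [0.08 0.07 0.03 0.03 0.   0.03] blade 100.98
```

Call:
play_rows:
  increments:
    - {"linear":[0,0,0],"turn":[0,0,0.01],"hand":1}
    - {"linear":[0,0,0],"turn":[0,0,0.02],"hand":1}

```text
clock: 23.23
ee_pos: [569.2, 53.4, 136.0]
orientation: [0.001, 0.805, 0.594, 0.001]
wrist_force: [-1.2, 0.4, 12.2]
width: 11.6
```

```bash
python3 av.py
python3 - <<'E'
from h import *
o=observe(); p,d=get_image('wrist'); np.savez('w12.npz',p=p,d=d,pos=o['ee_pos'],q=o['orientation'])
g=p[150:350,220:420]; cv2.imwrite('pics/w12.png',cv2.resize(g,None,fx=3,fy=3,interpolation=cv2.INTER_NEAREST))
E
```

```text
23.4833 [569.2  53.3 136. ] Fz 11.6 Mz 0.016 [-0.08  0.02  0.03  0.06  0.05  0.03] blade 102.13
```

View pics/w12.png

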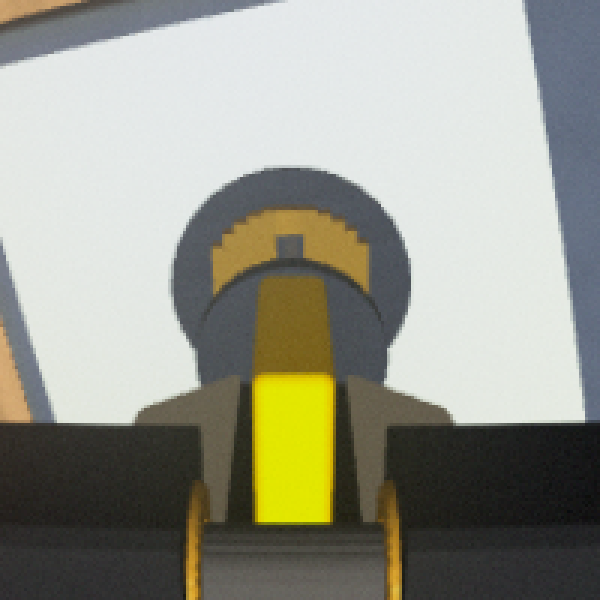

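Still following, with no stop. Continuing.

Call:
play_rows:
  increments:
    - {"linear":[0,0,0],"turn":[0,0,0.01],"hand":1}
    - {"linear":[0,0,0],"turn":[0,0,0.02],"hand":1}

```text
clock: 23.7
ee_pos: [569.2, 53.4, 136.0]
orientation: [0.001, 0.811, 0.586, 0.001]
wrist_force: [-0.8, -0.7, 11.6]
width: 11.7
```

```bash
python3 av.py
```

```text
23.95 [569.2  53.3 136. ] Fz 11.8 Mz 0.069 [0.09 0.06 0.04 0.05 0.09 0.08] blade 103.28
```

Call:
play_rows:
  increments:
    - {"linear":[0,0,0],"turn":[0,0,0.005],"hand":1}
    - {"linear":[0,0,0],"turn":[0,0,0.01],"hand":1}

```text
clock: 24.12
ee_pos: [569.2, 53.4, 136.0]
orientation: [0.001, 0.813, 0.582, 0.001]
wrist_force: [-0.4, -0.5, 11.6]
width: 11.9
```

```bash
python3 av.py
```

```text
24.3667 [569.2  53.4 136. ] Fz 11.5 Mz 0.047 [0.05 0.02 0.   0.09 0.08 0.03] blade 103.84
```

Call:
play_rows:
  increments:
    - {"linear":[0,0,0],"turn":[0,0,0.007],"hand":1}
    - {"linear":[0,0,0],"turn":[0,0,0.015],"hand":1}

```text
clock: 24.53
ee_pos: [569.2, 53.4, 136.0]
orientation: [0.001, 0.818, 0.576, 0.001]
wrist_force: [-0.4, 0.0, 12.6]
width: 11.2
```

```bash
python3 av.py
```

```text
24.7833 [569.2  53.3 136. ] Fz 11.7 Mz 0.043 [0.02 0.08 0.05 0.03 0.05 0.04] blade 104.7
```

Call:
play_rows:
  increments:
    - {"linear":[0,0,0],"turn":[0,0,0.01],"hand":1}
    - {"linear":[0,0,0],"turn":[0,0,0.02],"hand":1}

```text
clock: 24.95
ee_pos: [569.2, 53.4, 136.0]
orientation: [0.001, 0.824, 0.567, 0.001]
wrist_force: [-0.9, 0.4, 12.0]
width: 11.8
```

```bash
python3 av.py
```

```text
25.2 [569.2  53.4 136. ] Fz 11.6 Mz 0.049 [ 0.08  0.07  0.06  0.04  0.05 -0.  ] blade 105.85
```

Call:
play_rows:
  increments:
    - {"linear":[0,0,0],"turn":[0,0,0.01],"hand":1}
    - {"linear":[0,0,0],"turn":[0,0,0.02],"hand":1}

```text
clock: 25.37
ee_pos: [569.2, 53.3, 136.0]
orientation: [0.001, 0.829, 0.559, 0.001]
wrist_force: [-0.9, -0.7, 11.6]
width: 11.7
```

```bash
python3 av.py
```

```text
25.6167 [569.2  53.4 136. ] Fz 11.2 Mz 0.045 [ 0.08  0.09  0.03  0.02 -0.02  0.08] blade 106.99
```

Call:
play_rows:
  increments:
    - {"linear":[0,0,0],"turn":[0,0,0.01],"hand":1}
    - {"linear":[0,0,0],"turn":[0,0,0.02],"hand":1}

```text
clock: 25.78
ee_pos: [569.2, 53.4, 136.0]
orientation: [0.001, 0.835, 0.551, 0.002]
wrist_force: [-1.3, -0.8, 12.4]
width: 11.7
```

```bash
python3 av.py
```

```text
26.0333 [569.3  53.4 136. ] Fz 11.4 Mz 0.021 [-0.03  0.01  0.05  0.03  0.04  0.03] blade 108.14
```

Call:
play_rows:
  increments:
    - {"linear":[0,0,0],"turn":[0,0,0.01],"hand":1}
    - {"linear":[0,0,0],"turn":[0,0,0.02],"hand":1}

```text
clock: 26.2
ee_pos: [569.3, 53.3, 136.0]
orientation: [0.001, 0.84, 0.542, 0.002]
wrist_force: [-0.5, -0.8, 11.8]
width: 11.9
```

```bash
python3 av.py
```

```text
26.45 [569.3  53.3 136. ] Fz 11.7 Mz 0.042 [0.04 0.04 0.07 0.08 0.01 0.01] blade 109.29
```

Call:
play_rows:
  increments:
    - {"linear":[0,0,0],"turn":[0,0,0.01],"hand":1}
    - {"linear":[0,0,0],"turn":[0,0,0.02],"hand":1}

```text
clock: 26.62
ee_pos: [569.3, 53.4, 136.0]
orientation: [0.001, 0.846, 0.534, 0.002]
wrist_force: [-0.4, -0.1, 9.5]
width: 12.0
```

```bash
python3 av.py
```

```text
26.8667 [569.3  53.4 136. ] Fz 11.2 Mz 0.057 [0.04 0.1  0.08 0.03 0.07 0.01] blade 110.43
```

Call:
play_rows:
  increments:
    - {"linear":[0,0,0],"turn":[0,0,0.007],"hand":1}
    - {"linear":[0,0,0],"turn":[0,0,0.015],"hand":1}

```text
clock: 27.03
ee_pos: [569.3, 53.4, 136.0]
orientation: [0.001, 0.849, 0.528, 0.002]
wrist_force: [0.1, 0.4, 11.6]
width: 11.4
```

```bash
python3 av.py;  python3 - <<'E'
from h import *
o=observe(); p,d=get_image('wrist'); np.savez('w13.npz',p=p,d=d,pos=o['ee_pos'],q=o['orientation'])
g=p[205:255,285:345]; cv2.imwrite('pics/w13.png',cv2.resize(g,None,fx=12,fy=12,interpolation=cv2.INTER_NEAREST))
E
```

```text
27.2833 [569.3  53.4 136. ] Fz 11.4 Mz 0.028 [ 0.03  0.08  0.01  0.04  0.05 -0.04] blade 111.29
```

View pics/w13.png

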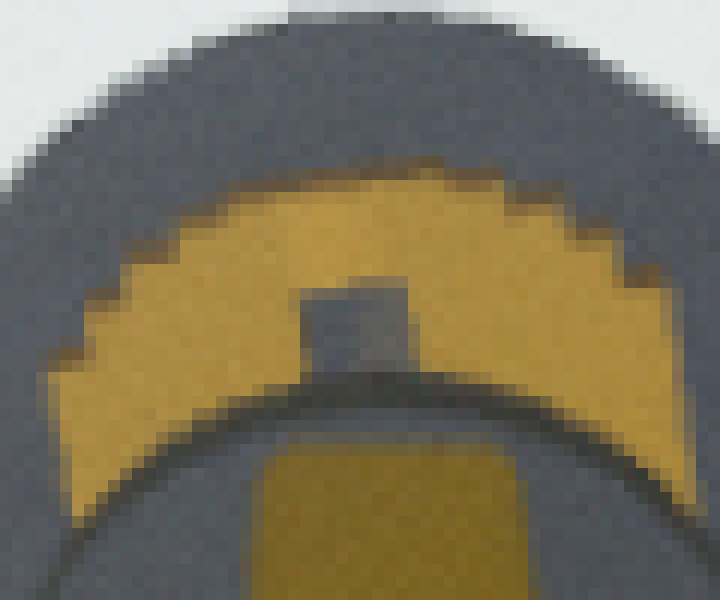

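The slot is now tilted about 6–7° behind the blade (crop 300–410, 285–370). The cam has probably reached its stop near 104–105° and the blade is using up its play. I'll confirm by feel in small steps.

Call:
play_rows:
  increments:
    - {"linear":[0,0,0],"turn":[0,0,0.005],"hand":1}
    - {"linear":[0,0,0],"turn":[0,0,0.01],"hand":1}

```text
clock: 27.5
ee_pos: [569.3, 53.4, 136.0]
orientation: [0.001, 0.852, 0.523, 0.002]
wrist_force: [-1.0, -0.2, 10.7]
width: 11.7
```

```bash
python3 av.py
```

```text
27.75 [569.3  53.4 136. ] Fz 11.2 Mz 0.067 [0.11 0.05 0.05 0.04 0.06 0.1 ] blade 111.86
```

Call:
play_rows:
  increments:
    - {"linear":[0,0,0],"turn":[0,0,0.004],"hand":1}
    - {"linear":[0,0,0],"turn":[0,0,0.008],"hand":1}

```text
clock: 27.92
ee_pos: [569.3, 53.4, 136.0]
orientation: [0.001, 0.854, 0.52, 0.002]
wrist_force: [-1.1, 0.5, 11.1]
width: 11.8
```

```bash
python3 av.py
```

```text
28.1667 [569.3  53.4 136. ] Fz 11.1 Mz 0.095 [0.09 0.02 0.12 0.14 0.04 0.15] blade 112.32
```

Mz has risen to about 0.095, so the stop is felt. Easing the torque slightly, then letting the cam spring up.

Call:
play_rows:
  increments:
    - {"linear":[0,0,0],"turn":[0,0,-0.008],"hand":1}
    - {"linear":[0,0,-0.1],"turn":[0,0,-0.008],"hand":1}
    - {"linear":[0,0,-0.2],"turn":[0,0,-0.008],"hand":1}
    - {"linear":[0,0,-0.3],"turn":[0,0,-0.008],"hand":1}
    - {"linear":[0,0,-0.4],"turn":[0,0,-0.008],"hand":1}
    - {"linear":[0,0,-0.5],"turn":[0,0,-0.008],"hand":1}
    - {"linear":[0,0,-0.6],"turn":[0,0,-0.008],"hand":1}
    - {"linear":[0,0,-0.7],"turn":[0,0,-0.008],"hand":1}
    - {"linear":[0,0,-0.8],"turn":[0,0,-0.008],"hand":1}
    - {"linear":[0,0,-0.8],"turn":[0,0,-0.008],"hand":1}

```text
clock: 29.0
ee_pos: [568.0, 53.4, 141.8]
orientation: [0.0, 0.852, 0.523, -0.0]
wrist_force: [3.0, -0.6, -1.2]
width: 11.2
```

```bash
python3 av.py;  python3 - <<'E'
from h import *
o=observe(); p,d=get_image('wrist'); np.savez('w14.npz',p=p,d=d,pos=o['ee_pos'],q=o['orientation'])
g=p[195:255,285:345]; cv2.imwrite('pics/w14.png',cv2.resize(g,None,fx=10,fy=10,interpolation=cv2.INTER_NEAREST))
p,d=get_image('side'); cv2.imwrite('pics/s14.png',cv2.resize(p[200:320,250:370],None,fx=5,fy=5))
E
```

```text
29.25 [568.   53.4 141.9] Fz -1.2 Mz 0.034 [0.04 0.01 0.05 0.   0.08 0.03] blade 111.87
```

View pics/w14.png

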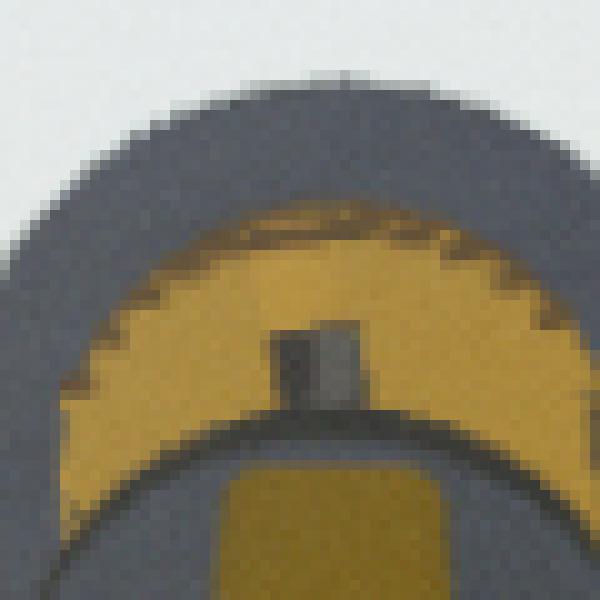

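View pics/s14.png

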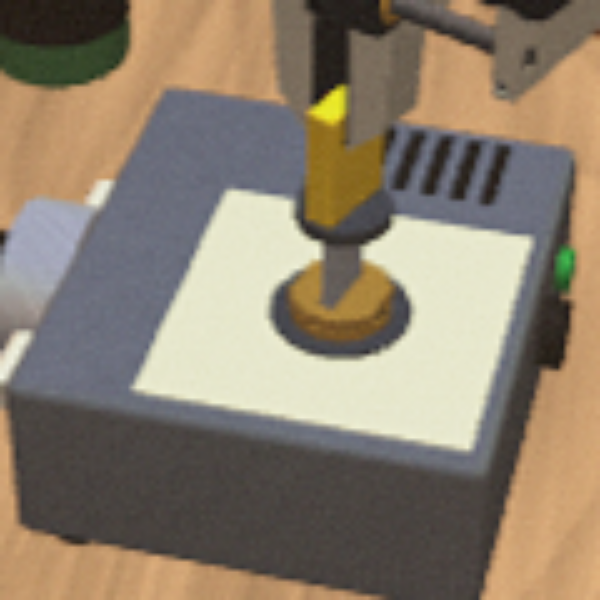

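The cam has sprung back up: its rim is visible again all round, and the pressing force is gone. Drawing the key out.

Call:
play_rows:
  increments:
    - {"linear":[0,0,0],"turn":[0,0,-0.03],"hand":1}
    - {"linear":[0,0,-0.1],"turn":[0,0,-0.06],"hand":1}
    - {"linear":[0,0,-0.3],"turn":[0,0,-0.07],"hand":1}
    - {"linear":[0,0,-0.6],"turn":[0,0,-0.07],"hand":1}
    - {"linear":[0,0,-1],"turn":[0,0,-0.07],"hand":1}
    - {"linear":[0,0,-1.6],"turn":[0,0,-0.07],"hand":1}
    - {"linear":[0,0,-2.4],"turn":[0,0,-0.07],"hand":1}
    - {"linear":[0,0,-3.3],"turn":[0,0,-0.07],"hand":1}
    - {"linear":[0,0,-3.3],"turn":[0,0,-0.07],"hand":1}

```text
clock: 30.1
ee_pos: [569.0, 53.5, 177.8]
orientation: [0.001, 0.833, 0.553, 0.002]
wrist_force: [0.1, 0.9, -0.8]
width: 11.9
```

```bash
python3 st.py; python3 inc.py 481.5 288.8 175 -162
python3 - <<'E'
from h import *
o=observe(); p,d=get_image('wrist'); np.savez('w15.npz',p=p,d=d,pos=o['ee_pos'],q=o['orientation'])
g=p[150:350,220:420]; cv2.imwrite('pics/w15.png',cv2.resize(g,None,fx=3,fy=3,interpolation=cv2.INTER_NEAREST))
E
```

```text
30.1 [569.04  53.52 177.85] F [ 0.1   0.93 -0.77] M [-0.022 -0.126  0.003] 11.8504401300648
blade cw of pump x 107.86319341797713 tau6 0.0003 Mtool [-0.124  0.028 -0.003]
now [569.   53.5 177.8] psi 67.14 q [-0.04   0.44   1.428 -0.     1.27   0.359]
linear cm [ 18.278 -17.209   0.247] turn [ 0.0034  0.0035 -2.284 ]
```

View pics/w15.png

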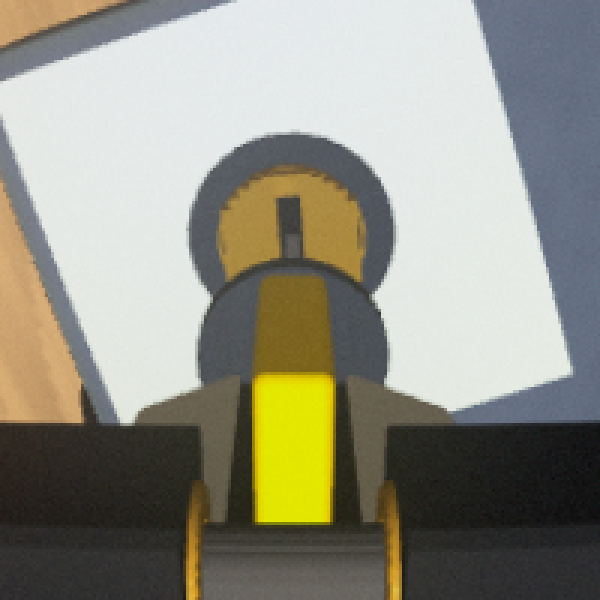

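The cam is up and its slot sits about 2–3° behind the blade, so roughly 105° clockwise of the pump's x. Carrying the key back.

Call:
play_rows:
  increments:
    - {"linear":[1,-1,0.1],"turn":[0,0,-0.1],"hand":1}
    - {"linear":[2.5,-2.3,0.2],"turn":[0,0,-0.2],"hand":1}
    - {"linear":[4.3,-4,0.2],"turn":[0,0,-0.32],"hand":1}
    - {"linear":[6.2,-5.8,0.2],"turn":[0,0,-0.44],"hand":1}
    - {"linear":[8.2,-7.7,0.2],"turn":[0,0,-0.56],"hand":1}
    - {"linear":[10.2,-9.6,0.2],"turn":[0,0,-0.68],"hand":1}
    - {"linear":[12.2,-11.5,0.2],"turn":[0,0,-0.8],"hand":1}
    - {"linear":[14.2,-13.4,0.2],"turn":[0,0,-0.92],"hand":1}
    - {"linear":[16,-15,0.2],"turn":[0,0,-1.04],"hand":1}
    - {"linear":[17.4,-16.4,0.2],"turn":[0,0,-1.16],"hand":1}

```text
clock: 30.98
ee_pos: [483.5, 279.2, 173.0]
orientation: [-0.0, 0.391, 0.92, -0.0]
wrist_force: [0.4, -0.6, -1.4]
width: 11.9
```

```bash
python3 inc.py 481.5 288.8 175 -162
```

```text
now [483.5 279.2 173. ] psi 133.98 q [ 0.386  0.423  1.47   0.     1.249 -0.382]
linear cm [ 0.827  0.525 -0.195] turn [-0.0000e+00 -5.0000e-04 -1.1173e+00]
```

Call:
play_rows:
  increments:
    - {"linear":[0.2,0.1,-0.1],"turn":[0,0,-0.12],"hand":1}
    - {"linear":[0.4,0.25,-0.2],"turn":[0,0,-0.24],"hand":1}
    - {"linear":[0.7,0.4,-0.2],"turn":[0,0,-0.36],"hand":1}
    - {"linear":[0.83,0.5,-0.2],"turn":[0,0,-0.48],"hand":1}
    - {"linear":[0.83,0.5,-0.2],"turn":[0,0,-0.6],"hand":1}
    - {"linear":[0.83,0.5,-0.2],"turn":[0,0,-0.72],"hand":1}
    - {"linear":[0.83,0.5,-0.2],"turn":[0,0,-0.84],"hand":1}
    - {"linear":[0.83,0.5,-0.2],"turn":[0,0,-0.96],"hand":1}
    - {"linear":[0.83,0.5,-0.2],"turn":[0,0,-1.06],"hand":1}
    - {"linear":[0.83,0.5,-0.2],"turn":[0,0,-1.11],"hand":1}

```text
clock: 31.82
ee_pos: [482.1, 286.9, 175.0]
orientation: [-0.0, -0.152, 0.988, -0.0]
wrist_force: [0.2, -0.7, -0.8]
width: 11.5
```

Call:
play_rows:
  increments:
    - {"linear":[0,0,0],"turn":[0,0,0],"hand":1}
    - {"linear":[0,0,0],"turn":[0,0,0],"hand":1}
    - {"linear":[0,0,0],"turn":[0,0,0],"hand":1}
    - {"linear":[0,0,0],"turn":[0,0,0],"hand":1}

```text
clock: 32.15
ee_pos: [482.3, 286.9, 175.1]
orientation: [-0.0, -0.149, 0.989, -0.0]
wrist_force: [0.2, 0.2, -1.9]
width: 11.4
```

```bash
python3 inc.py 481.5 288.8 70 -162
python3 - <<'E'
from h import *
o=observe(); p,d=get_image('wrist'); np.savez('w16.npz',p=p,d=d,pos=o['ee_pos'],q=o['orientation'])
cv2.imwrite('pics/w16.png',cv2.resize(p[150:300,250:390],None,fx=4,fy=4))
E
```

```text
now [482.3 286.9 175.1] psi -162.87 q [ 0.4    0.426  1.458 -0.     1.257 -1.47 ]
linear cm [ 0.018  0.202 10.514] turn [-0.0001 -0.0002 -0.0151]
```

View pics/w16.png

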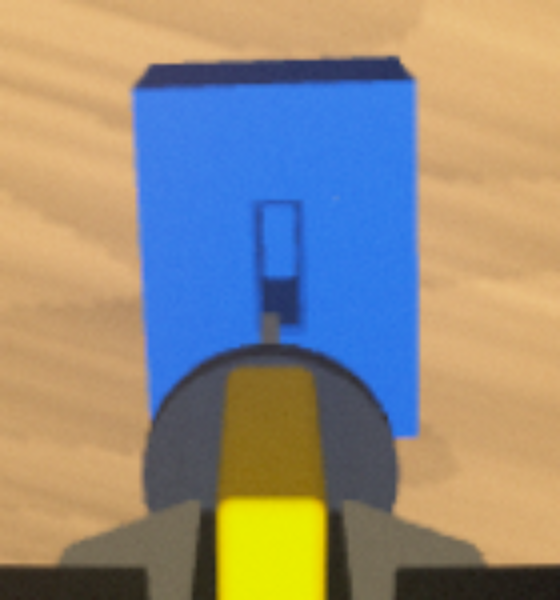

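Call:
play_rows:
  increments:
    - {"linear":[0.02,0.2,1],"turn":[0,0,-0.025],"hand":1}
    - {"linear":[0.02,0.2,2.5],"turn":[0,0,-0.025],"hand":1}
    - {"linear":[0.02,0.2,4],"turn":[0,0,-0.025],"hand":1}
    - {"linear":[0.02,0.2,5.4],"turn":[0,0,-0.025],"hand":1}
    - {"linear":[0.02,0.2,6],"turn":[0,0,-0.025],"hand":1}
    - {"linear":[0.02,0.2,6],"turn":[0,0,-0.025],"hand":1}
    - {"linear":[0.02,0.2,6],"turn":[0,0,-0.025],"hand":1}
    - {"linear":[0.02,0.2,6],"turn":[0,0,-0.025],"hand":1}
    - {"linear":[0.02,0.2,6],"turn":[0,0,-0.025],"hand":1}

```text
clock: 32.95
ee_pos: [482.1, 289.1, 116.1]
orientation: [0.001, -0.162, 0.987, 0.0]
wrist_force: [0.5, -0.4, -1.4]
width: 11.7
```

```bash
python3 inc.py 481.5 288.8 61 -161.4
python3 - <<'E'
from h import *
o=observe(); p,d=get_image('wrist'); np.savez('w17.npz',p=p,d=d,pos=o['ee_pos'],q=o['orientation'])
cv2.imwrite('pics/w17.png',cv2.resize(p[150:300,250:390],None,fx=4,fy=4))
E
```

```text
now [482.1 289.1 116.1] psi -161.36 q [ 0.404  0.483  1.54  -0.     1.117 -1.492]
linear cm [ 0.08  -0.009  5.512] turn [0.0001 0.0018 0.0007]
```

View pics/w17.png

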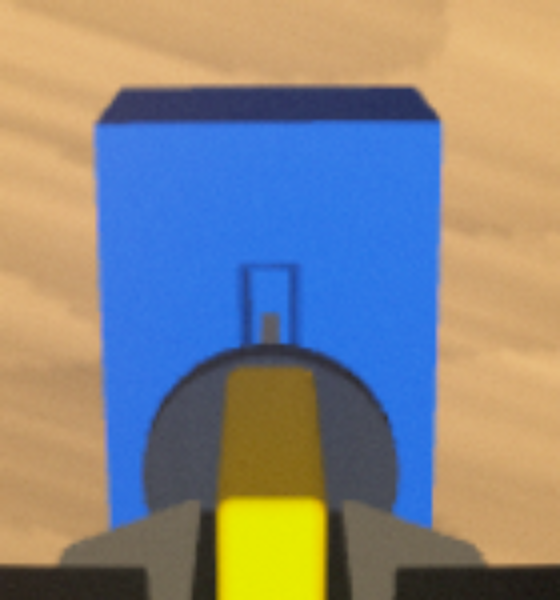

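The blade (271,328) is centred over the stand's slot (243–299). Going down.

Call:
play_rows:
  increments:
    - {"linear":[0.05,0,0.5],"turn":[0,0,0],"hand":1}
    - {"linear":[0.05,0,1.2],"turn":[0,0,0],"hand":1}
    - {"linear":[0.05,0,2],"turn":[0,0,0],"hand":1}
    - {"linear":[0.05,0,2.8],"turn":[0,0,0],"hand":1}
    - {"linear":[0.05,0,3.6],"turn":[0,0,0],"hand":1}
    - {"linear":[0.05,0,4.4],"turn":[0,0,0],"hand":1}
    - {"linear":[0.05,0,5],"turn":[0,0,0],"hand":1}
    - {"linear":[0.05,0,5.3],"turn":[0,0,0],"hand":1}
    - {"linear":[0.05,0,5.3],"turn":[0,0,0],"hand":1}
    - {"linear":[0.05,0,5.3],"turn":[0,0,0],"hand":1}

```text
clock: 33.83
ee_pos: [481.2, 288.7, 62.1]
orientation: [0.0, -0.162, 0.987, -0.0]
wrist_force: [-0.0, 0.9, -2.0]
width: 11.7
```

```bash
python3 st.py;python3 inc.py 481.5 288.8 61 -161.4
```

```text
33.8333 [481.18 288.7   62.13] F [-0.04  0.9  -1.98] M [ 0.142 -0.142  0.007] 11.731686646916161
blade cw of pump x 336.3702106176204 tau6 0.0002 Mtool [-0.089 -0.18  -0.007]
now [481.2 288.7  62.1] psi -161.37 q [ 0.404  0.546  1.601 -0.     0.994 -1.492]
linear cm [-0.033 -0.001  0.113] turn [-0.      0.0001  0.0005]
```

Call:
play_rows:
  increments:
    - {"linear":[-0.02,0,0.06],"turn":[0,0,0],"hand":1}
    - {"linear":[-0.02,0,0.12],"turn":[0,0,0],"hand":1}
    - {"linear":[-0.02,0,0.12],"turn":[0,0,0],"hand":1}
    - {"linear":[-0.02,0,0.12],"turn":[0,0,0],"hand":1}

```text
clock: 34.17
ee_pos: [481.3, 288.7, 61.1]
orientation: [0.0, -0.162, 0.987, -0.0]
wrist_force: [0.9, 0.1, -1.1]
width: 11.4
```

```bash
python3 st.py
```

```text
34.1667 [481.32 288.74  61.06] F [ 0.87  0.1  -1.05] M [ 0.139 -0.112  0.032] 11.413240649839286
blade cw of pump x 336.36503575916936 tau6 0.0002 Mtool [-0.095 -0.151 -0.032]
```

Call:
play_rows:
  increments:
    - {"linear":[0,0,0],"turn":[0,0,0],"hand":0.85}
    - {"linear":[0,0,0],"turn":[0,0,0],"hand":0.7}
    - {"linear":[0,0,0],"turn":[0,0,0],"hand":0.6}
    - {"linear":[0,0,0],"turn":[0,0,0],"hand":0.5}
    - {"linear":[0,0,0],"turn":[0,0,0],"hand":0.5}
    - {"linear":[0,0,0],"turn":[0,0,0],"hand":0.5}

```text
clock: 34.67
ee_pos: [481.3, 288.7, 61.1]
orientation: [0.0, -0.162, 0.987, -0.0]
wrist_force: [-0.0, 0.1, 0.2]
width: 42.2
```

```bash
python3 st.py;python3 - <<'E'
from h import *
o=observe(); p,d=get_image('wrist'); np.savez('w18.npz',p=p,d=d,pos=o['ee_pos'],q=o['orientation'])
cv2.imwrite('pics/w18.png',cv2.resize(p[170:400,200:440],None,fx=2.5,fy=2.5))
E
```

```text
34.6667 [481.33 288.73  61.09] F [-0.03  0.09  0.23] M [ 0.199 -0.091 -0.022] 42.16151639929541
blade cw of pump x 336.36823170960974 tau6 -0.0005 Mtool [-0.159 -0.15   0.022]
```

View pics/w18.png

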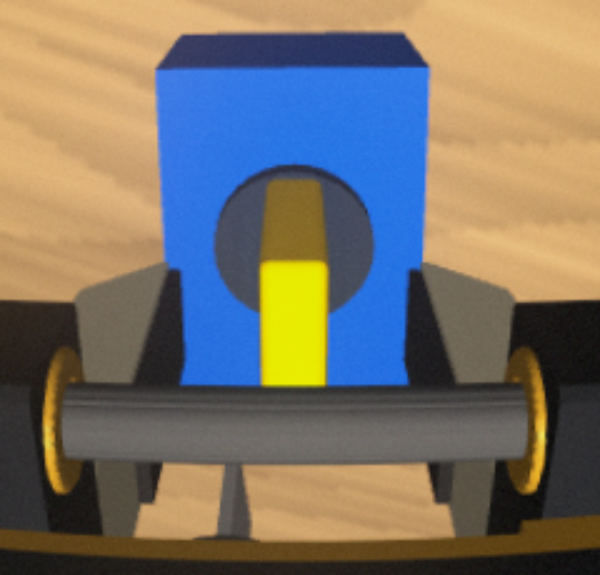

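The key is released, standing between the open fingers with its collar on the stand. Withdrawing straight up.

Call:
play_rows:
  increments:
    - {"linear":[0,0,-0.5],"turn":[0,0,0],"hand":0.5}
    - {"linear":[0,0,-1.5],"turn":[0,0,0],"hand":0.5}
    - {"linear":[0,0,-3],"turn":[0,0,0],"hand":0.5}
    - {"linear":[0,0,-5],"turn":[0,0,0],"hand":0.4}
    - {"linear":[0,0,-7],"turn":[0,0,0],"hand":0.2}
    - {"linear":[1.5,0,-10],"turn":[0,0,0],"hand":0}
    - {"linear":[3,0,-13],"turn":[0,0,0],"hand":0}
    - {"linear":[4.4,0,-14.9],"turn":[0,0,0],"hand":0}
    - {"linear":[4.4,0,-14.9],"turn":[0,0,0],"hand":0}
    - {"linear":[4.4,0,-14.9],"turn":[0,0,0],"hand":0}

```text
clock: 35.55
ee_pos: [440.0, 274.9, 212.0]
orientation: [0.002, -0.162, 0.987, 0.0]
wrist_force: [0.9, 0.1, -1.0]
width: 87.8
```

Call:
play_rows:
  increments:
    - {"linear":[0,0,0],"turn":[0,0,0],"hand":0}
    - {"linear":[0,0,0],"turn":[0,0,0],"hand":0}
    - {"linear":[0,0,0],"turn":[0,0,0],"hand":0}

```text
clock: 35.8
ee_pos: [439.5, 274.5, 208.8]
orientation: [-0.001, -0.162, 0.987, -0.0]
wrist_force: [0.0, -0.7, 0.0]
width: 91.6
```

```bash
python3 st.py;python3 - <<'E'
from h import *
o=observe(); p,d=get_image('wrist'); np.savez('w19.npz',p=p,d=d,pos=o['ee_pos'],q=o['orientation'])
cv2.imwrite('pics/w19.png',p)
p,d=get_image('side'); cv2.imwrite('pics/s19.png',p)
p,d=get_image('top'); cv2.imwrite('pics/t19.png',p)
E
python3 stand.py w19.npz
```

```text
35.8 [439.46 274.51 208.75] F [ 0.03 -0.72  0.02] M [ 0.092 -0.133  0.016] 91.56749320458526
blade cw of pump x 336.3780246603071 tau6 -0.0003 Mtool [-0.045 -0.155 -0.016]
blue V in [80, 81, 82] [109 188 216] [116 111  87]
stand top ((481.351806640625, 288.6139831542969), (78.90711212158203, 58.8321418762207), 18.734272003173828)
(311, 255, 13, 36)
handle top ((481.44451904296875, 288.2939147949219), (32.347572326660156, 10.388373374938965), 18.68796157836914)
psi -161.37802466030712
```

View pics/w19.png

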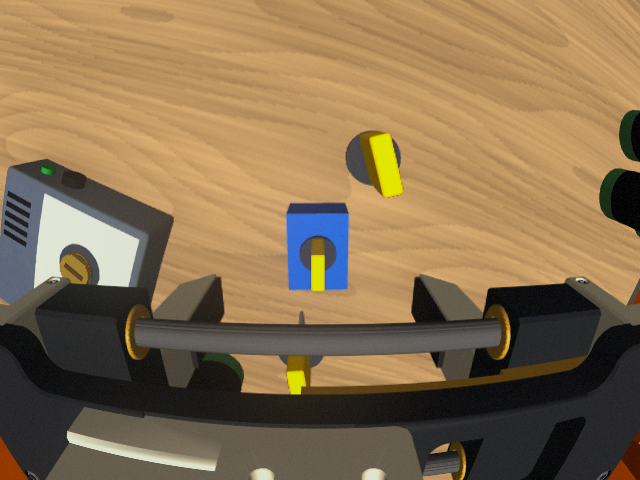

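View pics/s19.png

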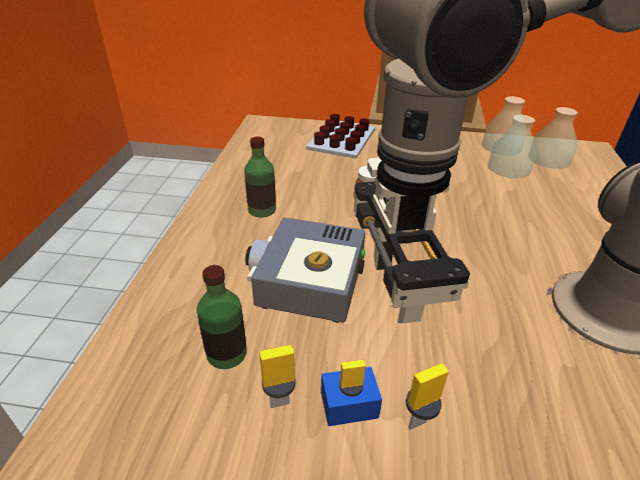

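View pics/t19.png

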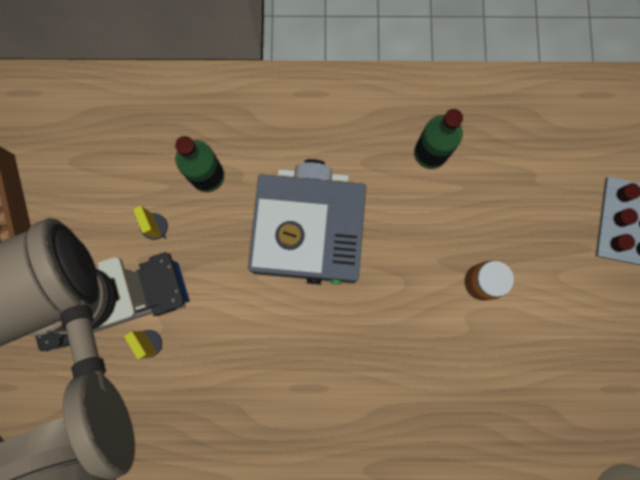

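The key stands in its stand at (318,262) in the wrist view, handle centre within 0.4 mm of the stand's middle. The cam slot lies across the pump at (289,235) in the top view, and the jar and bottles are where they were. Handing in.

```bash
python3 -c "
from station import *
print(hand_in())"
```

```text
the job is handed in; nothing more can be done
None
```

I locked the pump hatch with the smallest yellow key and put the key back in its blue stand. I handed in at about 36 s of the 72 s allowed; no verdict was reported.

- **Turning the cam:** I pressed it in with about 13 N. It turned to a stop at roughly 105° clockwise of the pump's x, felt as the averaged turning moment rising to about 0.095 N m. Single readings were noisy, up to 0.15 N m.
- **Finding the stop:** The stop was not obvious from torque alone. The cam turned along with the blade, most likely by friction on the slot floor. Near 111° on the blade a close picture showed the slot lagging it by about 6–7°, and the moment then rose.
- **Locked seat:** After I lifted the key, the pressing force was gone and pictures showed the cam back up. I did not measure its height in millimetres.
- **Last checks:** In the last wrist picture the key is upright, and its handle centre measures within 0.4 mm of the stand's middle. I released it at the height where I first gripped it, so it should be fully down. The arm is clear and open, and by eye the jar and bottles are unmoved. No check failed.

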